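# Fit the battery sleds and the keeper bar to the rover

## Task

Put power into the little rover: set each battery pack on the bench into a sled of its own, then fit the loaded sleds into the rover's battery bays, fully down and with their handles towards its open front; never put an empty sled in a bay, a spare sled stays out. Then fit the keeper bar across the packs, flat in the saddles of the two end posts; it is too thin to pick up where it lies, so slide it along the bench until one end sticks out over the bench's left-hand edge and grip it there. Do not knock the servo, wheel, screwdriver, multimeter or channel away.

Things in the scene. Friction and masses are not known exactly. Their poses are not given: they have to be found in the camera images.
- rover: small four-wheel robot on a bench stand, fixed. Origin: on the bench under its middle; front is -x, y along its width. Aluminium deck 190 (x) x 226 (y) mm, top 85 mm above the bench, with three steel-walled battery bays in a row along y (60 mm pitch), behind them a controller and boards (x = 49 to 91 mm, tops 116 mm above the bench), and a saddle post at each end of the row.
- bar: keeper bar: plain aluminium flat bar 200 x 40 x 3 mm, 65 g, loose, flat on the bench near its left-hand edge and too thin to be gripped there. Origin: centre of its underside; x along its length, z up. Either end, either face may be used.
- bar_end0 (a point): middle of one end of the keeper bar (its +x end, 100 mm from its centre)
- bar_end1 (a point): middle of the other end of the keeper bar (its -x end)
- bar_seat (a point): where the origin of the seated keeper bar comes, 142 mm above the bench; axes as the rover's. The bar then lies along y on the two posts (y = 93.5 to 108 mm either side), in saddles 47 mm wide (x) between lips 7 mm tall and 208 mm long (y) between end stops, 13 mm above the tops of fitted packs.
- bench_edge (a point): a point on the straight left-hand edge of the bench top (edge runs along world x; the bench is on the -y side of it, nothing on the +y side but the floor 750 mm below; bench top 35 mm thick). Axes as the world.
- bay0 (a point): floor of battery bay 0 (numbered from +y to -y), at the point where the origin of a seated sled comes, 85 mm above the bench; axes as the rover's. From here the bay reaches 72.5 mm to the front (-x), 49.5 mm to the back, 27 mm to either side; its walls are 15 mm tall.
- bay1 (a point): floor of battery bay 1 (numbered from +y to -y), at the point where the origin of a seated sled comes, 85 mm above the bench; axes as the rover's. From here the bay reaches 72.5 mm to the front (-x), 49.5 mm to the back, 27 mm to either side; its walls are 15 mm tall.
- bay2 (a point): floor of battery bay 2 (numbered from +y to -y), at the point where the origin of a seated sled comes, 85 mm above the bench; axes as the rover's. From here the bay reaches 72.5 mm to the front (-x), 49.5 mm to the back, 27 mm to either side; its walls are 15 mm tall.
- sled0: battery sled, grey plastic, 90 g, loose: open tray with an upright handle at its -x end. Origin: underside, centre of the tray. Base 115 x 48 x 4 mm, x = -69 to +46 mm. Tray inside 86 (x) x 42 (y) mm, walls 3 mm, rims 20 mm above the underside. Handle: block 20 (x) x 18 (y) mm centred at x = -58 mm, top 72 mm above the underside; grip it across its 18 mm.
- sled1: battery sled, grey plastic, 90 g, loose: open tray with an upright handle at its -x end. Origin: underside, centre of the tray. Base 115 x 48 x 4 mm, x = -69 to +46 mm. Tray inside 86 (x) x 42 (y) mm, walls 3 mm, rims 20 mm above the underside. Handle: block 20 (x) x 18 (y) mm centred at x = -58 mm, top 72 mm above the underside; grip it across its 18 mm.
- sled2: battery sled, grey plastic, 90 g, loose: open tray with an upright handle at its -x end. Origin: underside, centre of the tray. Base 115 x 48 x 4 mm, x = -69 to +46 mm. Tray inside 86 (x) x 42 (y) mm, walls 3 mm, rims 20 mm above the underside. Handle: block 20 (x) x 18 (y) mm centred at x = -58 mm, top 72 mm above the underside; grip it across its 18 mm.
- pack0: battery pack, a black block with a paper label, 78 (x) x 34 (y) x 40 (z) mm, about 170 g, loose (or absent). Origin: centre of its underside. It fits a sled either way round, its long side along the sled's; in the sled it stands 24 mm above the tray's rims.
- pack1: battery pack, a black block with a paper label, 78 (x) x 34 (y) x 40 (z) mm, about 170 g, loose (or absent). Origin: centre of its underside. It fits a sled either way round, its long side along the sled's; in the sled it stands 24 mm above the tray's rims.
- pack2: battery pack, a black block with a paper label, 78 (x) x 34 (y) x 40 (z) mm, about 170 g, loose (or absent). Origin: centre of its underside. It fits a sled either way round, its long side along the sled's; in the sled it stands 24 mm above the tray's rims.
- pack3: battery pack, a black block with a paper label, 78 (x) x 34 (y) x 40 (z) mm, about 170 g, loose (or absent). Origin: centre of its underside. It fits a sled either way round, its long side along the sled's; in the sled it stands 24 mm above the tray's rims.
- servo: bystander: black servo motor 20 x 40 x 36 mm standing among the things (loose). Origin: centre of underside.
- wheel: bystander: spare rubber wheel, 65 mm diameter, 26 mm tall, lying flat (loose). Origin: centre of underside.
- driver: bystander: screwdriver 170 mm long lying on the bench (loose). Origin: near its middle.
- meter: bystander: orange multimeter 150 x 75 x 35 mm at the back of the bench (loose). Origin: centre of underside.
- channel: bystander: aluminium U-channel 110 x 48 x 27 mm (loose). Origin: centre of underside.
Things that resemble listed ones, but are neither listed nor needed, are in the scene too. What is shaped like the sled1 but green is not meant.

How it is judged:
By the outcome, as a careful person would: the job done as asked, in the order asked, and still so for the second after the job is handed in, with the robot touching nothing.
Of pack0, pack1, pack2, pack3 only 2 to 3 are there at a start; the rules pass over those that are not, and their reading is None.
At some moment in a run one of pack0, pack1, pack2, pack3, sled0, sled1, sled2 may be knocked a few centimetres aside while the robot is not near it.
It also fails if it takes over 210 s, if anything falls off the work surface, if the arm or the gripper's body presses on something with over 40 N, if the wrist force passes 120 N, or if a joint passes its speed limit or range.

## Robot

A 6-joint arm with a two-finger parallel gripper is mounted at the origin on the work surface. World frame = base frame: x ahead of the robot, y to its left, z up, the work surface at z = 0. Lengths are in m, angles in rad, forces in N, time in s.
With the tool pointing down it reaches from about 0.425 to 0.95 m from the base axis. Payload 3.5 kg.
Tool frame: the origin (TCP) lies midway between the tips of the shut fingers; the grasp point (between the pads) lies 19 mm behind it (ctrl.hold_point_z is the distance from the TCP to the grasp point, in m); z points along the fingers, y is the line along which they close (so a half turn about z gives the same grasp; the last joint's range is limited). The gripper opens to 85 mm and grips with 20 to 120 N. Pads are 22 mm wide; open, the fingers measure 114 mm over their backs; the gripper's body (76 mm by 85 mm) begins 54 mm behind the grasp point. The pads swing forward as they close: fully open they stand 13 mm farther back than shut.
Start: joints at [1.102, 0.286, 1.577, -0, 1.279, -0.15], TCP at [0.212, 0.641, 0.231] pointing down, gripper open.
Joint ranges: [-2.77, 2.77], [-0.9, 2.22], [0.21, 2.48], [-1.53, 4.67], [0.24, 2.81], [-2.84, 2.84]. Speed limits (rad/s): [2.79, 2.79, 3.14, 3.14, 3.14, 3.14].

## Interface

Orientations are given as a unit quaternion [x, y, z, w].
In Python, from plant import readout, cams, sign_off, ctrl gives the robot as it stands. The module is installed in compiled form; this text tells all that it offers.
- The arm moves only by the tool step_arm, never from a script. Its argument "increments" is a list of rows, each a list of 2 entries, a list of its own where there are three numbers: the shift along the world's x, y, z in mm, then the turn, a rotation vector about the world's x, y, z in rad. In form: [[[x, y, z], [rx, ry, rz]], ...]. A call has 1 to 8 rows; each row shifts and turns the commanded pose from where the row before left it; what a row does not reach is not made up. A row lasts 1/12 s, in which the tool goes at most 41.7 mm and 7.16 degrees, less where a joint would pass 70% of its speed; a pose out of reach is approached as far as the arm can. A call is refused whole if a number of a shift passes 41.7 or a number of a turn 0.125, either way. A call with a gripper value outside its range is refused whole. "fingers" is the opening, from -1 (shut) to 1 (fully open), set as the call begins (left out, the last holds). The fingers move at their own pace and stop on an object; "grip_force" is the grip in N (left out, the last holds). Time passes only in rows, so rows that do not move let the fingers close. It gives the time, the measured TCP pose, the force, the opening and the grip force at its end, in the units of the state.
- readout.get_state(): the state, without advancing time (a new reading comes with each control period).
- cams.read_camera(name): name is "side" or "top"; returns the picture (384x512x3 uint8, red, green, blue); there is no depth.
- cams.get_calibration(name): a dict with "fx", "fy", "cx", "cy" (pixels), "eye" and "rotation" of the camera in the world. Camera axes: x right, y up, looking along -z (the intrinsics and any distortion apply to the point x, -y, -z); pixel columns grow to the right and rows downward; lengths in m; the calibration is good to about 2 mm. A picture is of the moment at which its call begins. get_calibration takes no time and is no camera call.
- sign_off(): hands the job in; it is judged then, once.
The state is a dict: "time": time; "qpos": joint angles; "dq": joint speeds; "joint_efforts": joint torques, N m; "eef_pos": TCP position; "tcp_rot": TCP orientation; "contact_force": force on the tool from outside, world axes, zero at the start; "wrist_torque": the same for the moment, N m; "opening": opening from 0.0 (shut) to 1.0 (fully open); "finger_force": force on a finger pad.
Only numpy, scipy, OpenCV 4.12 (cv2) and the standard library are available. Lean on these libraries where they do the work, as an engineer would, in place of code of your own. Each camera call takes 0.05 s, during which the arm holds its last target. There are 200 camera calls.

## Working session

There is one attempt and no reset: what is moved stays moved. The work goes in short steps, Python scripts to look and compute and a tool call to move; the robot and the scene stay as the last step left them, time stands still between calls to the robot, and variables do not carry over. Pictures are saved under pics/ and viewed, at most 14 in all, crops included, and the job is handed in when it is done.

Besides the shell and the picture viewer there is one more tool, called after "Emit:" by a JSON object that holds its "op" and its "data". step_arm: Moves the arm, as the interface text tells. Its arguments: {"type":"object","properties":{"increments":{"type":"array","items":{"type":"array"}},"fingers":{"type":"number"},"grip_force":{"type":"number"}},"required":["increments"]}

```bash
mkdir -p pics
python3 - <<'E'
from plant import readout, cams, ctrl
import cv2,numpy as np
for n in("top","side"):
    im=cams.read_camera(n); cv2.imwrite(f"pics/{n}0.png",cv2.resize(im[:,:,::-1],(800,600),interpolation=cv2.INTER_CUBIC))
    np.save(f"{n}0.npy",im); print(n,cams.get_calibration(n))
s=readout.get_state(); print(s, ctrl.hold_point_z)
E
```

```text
top {'fx': 440.3079262840822, 'fy': 440.3079262840822, 'cx': 252.27513868640375, 'cy': 190.40894842654873, 'eye': array([0.44411084, 0.01381821, 1.50663068]), 'rotation': array([-0.02027707,  0.01867949,  0.70929795, -0.70436946])}
side {'fx': 427.23501287630046, 'fy': 427.23501287630046, 'cx': 262.37734908130454, 'cy': 189.42369325322576, 'eye': array([ 0.0845534 , -0.82344125,  0.91342344]), 'rotation': array([ 0.40316816, -0.0966721 , -0.23374257,  0.8794739 ])}
{'time': 0.1, 'qpos': array([ 1.10198355e+00,  2.87087047e-01,  1.57803283e+00,  1.43051917e-05,
        1.27861963e+00, -1.50000947e-01]), 'dq': array([ 0.00216801, -0.00085016, -0.00483059,  0.00097953,  0.00215276,
        0.00077922]), 'joint_efforts': array([ 6.94798655e-04, -4.07297623e+01, -2.93698364e+01, -1.63105110e-04,
        3.42771164e-03,  6.59439820e-06]), 'eef_pos': array([0.21126675, 0.64045598, 0.23007765]), 'tcp_rot': array([ 1.58733630e-01,  9.87320861e-01, -1.02036891e-03, -3.33373633e-04]), 'contact_force': array([ 0.06721193, -0.28355616, -0.20180307]), 'wrist_torque': array([-0.00788319,  0.00739883, -0.01636796]), 'finger_force': 0.0, 'opening': 0.9984452496826397} 0.0187
```

View pics/top0.png

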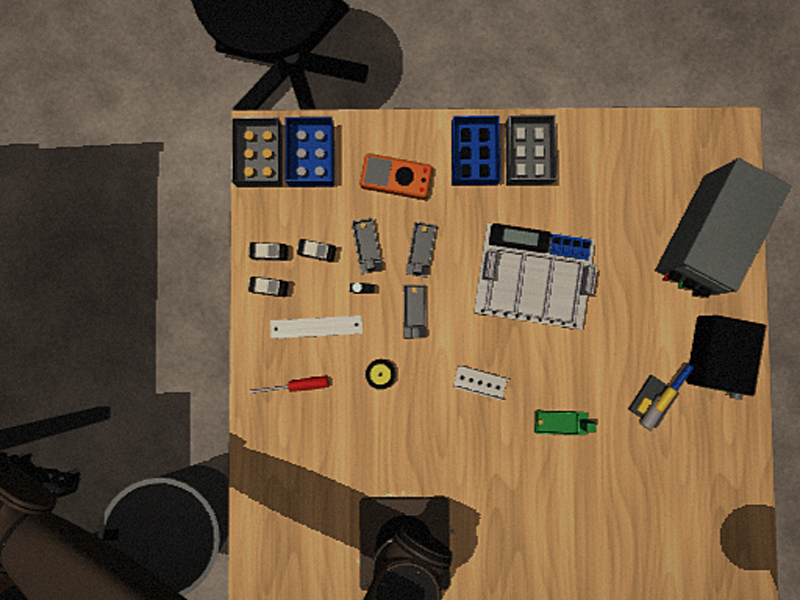

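View pics/side0.png

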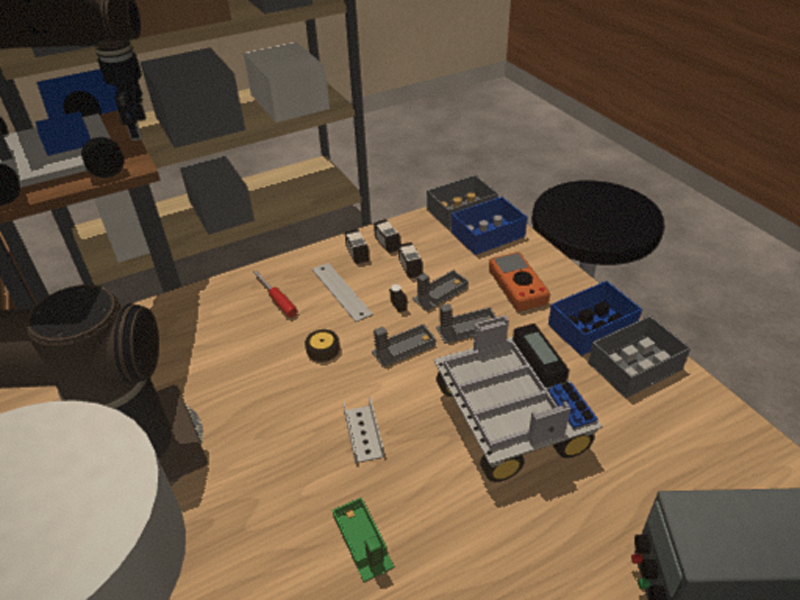

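The top view (800 px wide) shows three packs at (270,251), (317,250) and (270,286). The grey sleds are at (368,245), (422,248) and (415,311); the green one at (565,422) is the decoy. The bar is at (316,327), the rover at (535,275) and the bench edge at column 230. Next I'll enlarge crops to get accurate pixels.

Run:
```python
import cv2,numpy as np
im=np.load("top0.npy")[:,:,::-1]
def crop(x0,y0,w,h,s,n):
    c=cv2.resize(im[y0:y0+h,x0:x0+w],None,fx=s,fy=s,interpolation=cv2.INTER_CUBIC)
    c=cv2.convertScaleAbs(c,alpha=1.3,beta=15)
    for k in range(0,w,10): cv2.putText(c,str(x0+k),(k*s,8),0,.3,(0,0,255)); cv2.line(c,(k*s,10),(k*s,14),(0,0,255))
    for k in range(0,h,10): cv2.putText(c,str(y0+k),(0,k*s+4),0,.3,(0,0,255)); cv2.line(c,(22,k*s),(26,k*s),(0,0,255))
    cv2.imwrite(n,c)
crop(145,135,140,90,5,"pics/cA.png")
crop(295,135,95,80,7,"pics/cB.png")
```

```text
(no output)
```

View pics/cA.png

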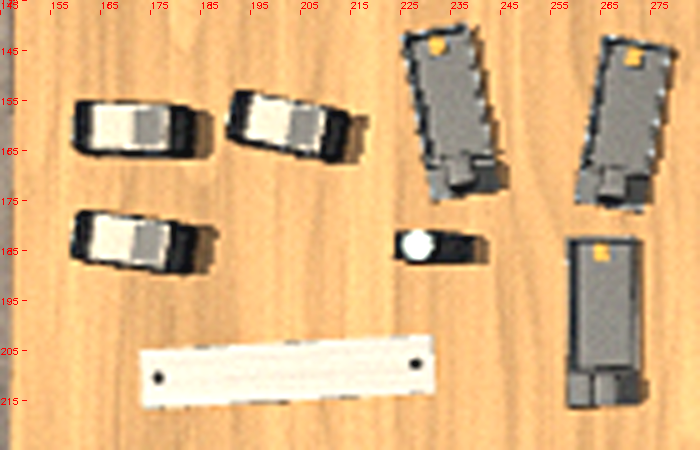

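View pics/cB.png

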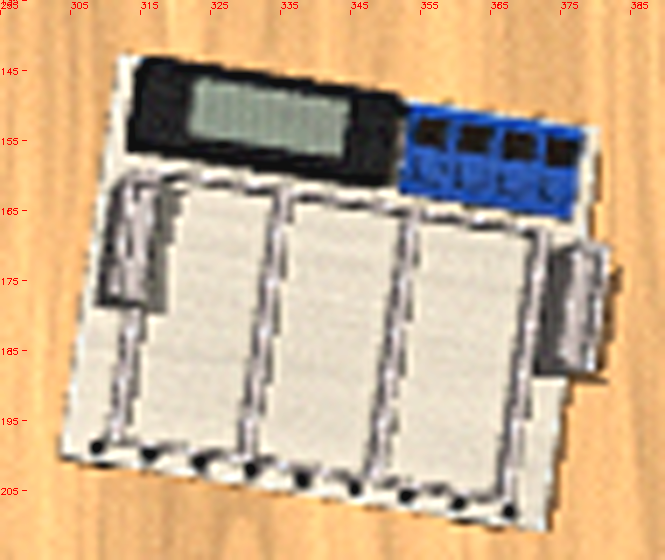

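```bash
cat > h.py <<'E'
import numpy as np,cv2
from scipy.spatial.transform import Rotation as R
from scipy.optimize import minimize
from plant import cams,readout
def proj(n,P):
    c=cams.get_calibration(n); p=(np.atleast_2d(P)-c["eye"])@R.from_quat(c["rotation"]).as_matrix()
    return np.c_[c["cx"]+c["fx"]*p[:,0]/-p[:,2], c["cy"]+c["fy"]*-p[:,1]/-p[:,2]]
def unproj(n,uv,z):
    c=cams.get_calibration(n); uv=np.atleast_2d(uv)
    d=np.c_[(uv[:,0]-c["cx"])/c["fx"],-(uv[:,1]-c["cy"])/c["fy"],-np.ones(len(uv))]@R.from_quat(c["rotation"]).as_matrix().T
    return c["eye"]+d*((z-c["eye"][2])/d[:,2])[:,None]
def box(x0,x1,y0,y1,z0,z1): return np.array([[x,y,z] for x in(x0,x1) for y in(y0,y1) for z in(z0,z1)])/1e3
M={"pack":[box(-39,39,-17,17,0,40)],
 "sled":[box(-69,46,-24,24,0,4),box(-46,46,-24,24,0,20),box(-68,-48,-9,9,0,72)],
 "bar":[box(-100,100,-20,20,0,3)],
 "deck":[box(-95,95,-113,113,83,85)]}
def world(P,q,z=0):
    c,s=np.cos(q[2]),np.sin(q[2]); return P@np.array([[c,s,0],[-s,c,0],[0,0,1]])+[q[0],q[1],z]
S=8
def fit(n,mask,model,q,z=0,pad=6):
    """pose (x,y,yaw) whose silhouette best fits the foreground mask (float 0..1)"""
    uv=np.vstack([proj(n,world(b,q,z)) for b in M[model]])
    a=np.floor(uv.min(0)).astype(int)-pad; b=np.ceil(uv.max(0)).astype(int)+pad
    sub=mask[a[1]:b[1],a[0]:b[0]]
    def cost(v):
        qq=np.array(v)*[.01,.01,.1]+q; r=np.zeros((sub.shape[0]*S,sub.shape[1]*S),np.uint8)
        for bx in M[model]:
            h=cv2.convexHull(((proj(n,world(bx,qq,z))-a+.5)*S-.5).astype(np.float32))
            cv2.fillConvexPoly(r,np.round(h*16).astype(np.int32),255,shift=4)
        r=cv2.resize(r,sub.shape[::-1],interpolation=cv2.INTER_AREA)/255.
        return np.abs(r-sub).mean()
    best=None
    x0=np.zeros(3)
    for k in range(4):
        sx=np.vstack([x0]+[x0+d for d in np.eye(3)*(1,.5,.25,.1)[k]])
        r=minimize(cost,x0,method="Nelder-Mead",options=dict(initial_simplex=sx,xatol=1e-3,fatol=1e-7)); x0=r.x
    return q+x0*[.01,.01,.1],r.fun
def fg(im,lo=.35,hi=.45):
    hsv=cv2.cvtColor(im.astype(np.float32)/255,cv2.COLOR_RGB2HSV); s=hsv[...,1]; v=hsv[...,2]
    m=np.clip((hi-s)/(hi-lo),0,1); return np.maximum(m,np.clip((.22-v)/.06,0,1))
E
python3 - <<'E'
from h import *
t=np.load("top0.npy"); s=np.load("side0.npy")
print("wood",t[190,200]/255.,"shadow",t[160,188],"pack",t[160,164],t[160,182],"sled",t[160,237])
mt,ms=fg(t),fg(s)
cv2.imwrite("pics/m.png",np.hstack([mt[120:230,140:400],ms[110:330,150:410][:110]])*255)
seeds={"packA":("pack",(171,160),1.57),"packB":("pack",(202,160),1.4),"packC":("pack",(171,183),1.45),"s0":("sled",(234,157),.2),"s1":("sled",(270,157),-.2),"s2":("sled",(266,198),0),"bar":("bar",(202,209),1.62)}
for k,(m,uv,yaw) in seeds.items():
    z={"pack":.04,"sled":.01,"bar":.003}[m]
    q=np.r_[unproj("top",uv,z)[0,:2],yaw]
    for n,mk in(("top",mt),("side",ms)):
        try:
            r,c=fit(n,mk,m,q); print(k,n,np.round(r,4),round(c,4))
            q=r
        except Exception as e: print(k,n,e)
print("edge",unproj("top",[[147.5,100],[147.5,200]],0).round(4))
print("deck corners",unproj("top",[[312.5,143],[380,153],[304,200],[373,210.5]],.085).round(4))
E
```

```text
wood [0.7372549  0.54117647 0.34117647] shadow [201 156  95] pack [207 191 166] [0 0 2] sled [100  95  92]
packA top [0.6293 0.2911 1.4868] 0.0306
packA side [0.6317 0.2978 1.4583] 0.342
packB top [0.6312 0.1862 1.3553] 0.0327
packB side [0.6302 0.1836 1.3186] 0.2102
packC top [0.5527 0.2904 1.4161] 0.0176
packC side [0.5572 0.3075 1.3797] 0.2552
s0 top [0.6534 0.0787 0.182 ] 0.0534
s0 side time passes only in moves, steps and waits
s1 top [ 0.6436 -0.0435 -0.1825] 0.0442
s1 side [ 0.6448 -0.0438 -0.1978] 0.3061
s2 top [ 0.51   -0.0258  0.0135] 0.0219
s2 side time passes only in moves, steps and waits
bar top [0.4654 0.189  1.6197] 0.0155
bar side [0.466  0.1905 1.6169] 0.0525
edge [[0.8438 0.3781 0.    ]
 [0.4969 0.376  0.    ]]
deck corners [[ 0.6756 -0.1801  0.085 ]
 [ 0.6412 -0.3987  0.085 ]
 [ 0.4903 -0.15    0.085 ]
 [ 0.4549 -0.3719  0.085 ]][ WARN:0@0.813] global loadsave.cpp:1063 imwrite_ Unsupported depth image for selected encoder is fallbacked to CV_8U.
```

View pics/m.png

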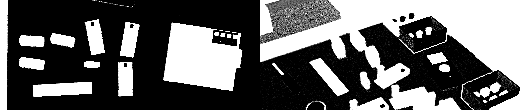

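```bash
sed -i 's/^def proj/import functools\ncal=functools.lru_cache(None)(lambda n:cams.get_calibration(n))\ndef proj/; s/c=cams.get_calibration(n);/c=cal(n);/' h.py
python3 - <<'E'
from h import *
t=np.load("top0.npy"); s=np.load("side0.npy")
m=fg(t)
r,c=fit("top",m,"deck",np.array([.5655,-.2752,-.16])); print("deck all",r,c)
raw=lambda p:295*np.array([1,0])+135*np.array([0,1])+(np.array(p)+.5)/7-.5
def tor(P): return ((P[:,:2]-r[:2])@np.array([[np.cos(r[2]),-np.sin(r[2])],[np.sin(r[2]),np.cos(r[2])]])*1e3).round(1)
fr=[(117,440),(248,462),(377,478),(505,492)]; bk=[(132,180),(284,197),(413,215),(541,235)]
print("front wall tops",tor(unproj("top",raw(fr),.1))); print("back",tor(unproj("top",raw(bk),.1)))
print("deck corners",tor(unproj("top",raw([(123,55),(597,127),(62,460),(547,530)]),.085)))
c0=(s[180:330,260:400])
cv2.imwrite("pics/sB.png",cv2.convertScaleAbs(cv2.resize(c0[:,:,::-1],None,fx=4,fy=4,interpolation=cv2.INTER_CUBIC)[:600],alpha=1.3))
E
```

```text
deck all [ 0.56668367 -0.2731882  -0.16336747] 0.05220013065392033
front wall tops [[-84.4  89. ]
 [-85.   28.4]
 [-83.1 -30.7]
 [-80.3 -89.3]]
back [[ 34.7  99.9]
 [ 37.8  29.9]
 [ 38.8 -29.7]
 [ 38.8 -88.9]]
deck corners [[  94.   110.9]
 [  94.8 -111.2]
 [ -96.6  110.8]
 [ -93.7 -114.6]]
```

View pics/sB.png

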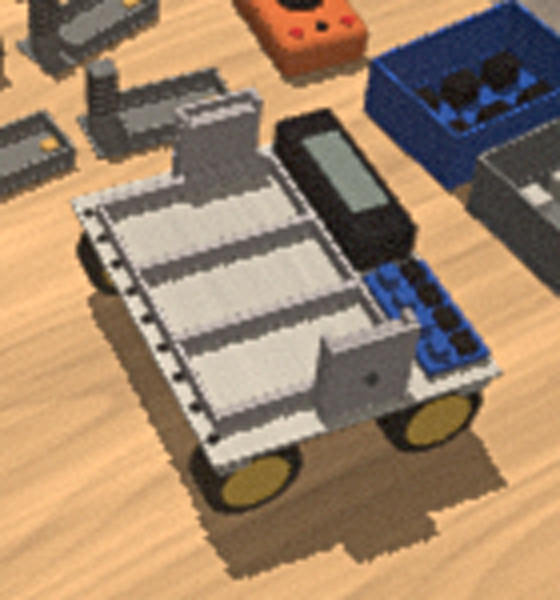

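```bash
cat >> h.py <<'E'
def rover_model(xc,w=27): M["rover"]=[box(-95,95,-113,113,83,85),box(49,91,-105,105,85,116)]+[box(xc-w,xc+w,*y,85,149) for y in((93.5,108),(-108,-93.5))]
E
python3 - <<'E'
from h import *
t=np.load("top0.npy"); s=np.load("side0.npy")
def m2(im):
    h=cv2.cvtColor(im.astype(np.float32)/255,cv2.COLOR_RGB2HSV); return np.maximum(fg(im),((h[...,0]>180)&(h[...,0]<280)&(h[...,1]>.2)).astype(float))
mt,ms=m2(t),m2(s)
print("side wood",s[290,150],s[330,330],s[200,320], s[215,300])
for xc in (-30,-20,-10,0,10):
    rover_model(xc); r,c=fit("top",mt,"rover",np.array([.5667,-.2732,-.163])); print(xc,"top",r.round(4),round(c,4))
raw=lambda p:np.array([295,135])+(np.array(p)+.5)/7-.5
rover_model(-10); r,_=fit("top",mt,"rover",np.array([.5667,-.2732,-.163]))
rs=lambda p:np.array([260,180])+(np.array(p)+.5)/4-.5
def tor(P): return ((P[:,:2]-r[:2])@np.array([[np.cos(r[2]),-np.sin(r[2])],[np.sin(r[2]),np.cos(r[2])]])*1e3).round(1)
print("side: deck corners FL,FR,BR",tor(unproj("side",rs([(75,203),(215,467),(498,372)]),.085)))
print("side post tops L(front,back, outer/inner) z.149",tor(unproj("side",rs([(178,110),(260,95),(327,335),(415,322)]),.149)))
print("side inner wall corner fr/back div walls z.1",tor(unproj("side",rs([(143,272),(315,222),(180,343),(357,288)]),.1)))
print("top post tops",tor(unproj("top",raw([(110,188),(97,303),(608,248),(597,372)]),.149)))
E
```

```text
side wood [173 135  94] [174 135  91] [183 140  98] [64 57 51]
-30 top [ 0.5661 -0.2728 -0.1625] 0.0198
-20 top [ 0.5661 -0.2728 -0.1624] 0.0168
-10 top [ 0.5661 -0.2728 -0.1625] 0.0134
0 top [ 0.5661 -0.2728 -0.1621] 0.0104
10 top [ 0.5659 -0.2729 -0.1647] 0.0101
side: deck corners FL,FR,BR [[ -92.1  107.7]
 [ -93.6 -113.7]
 [  93.4 -112.3]]
side post tops L(front,back, outer/inner) z.149 [[ -22.   104.5]
 [  33.8   98.3]
 [ -19.4  -95. ]
 [  31.6 -104.4]]
side inner wall corner fr/back div walls z.1 [[-79.5  24.2]
 [ 40.4  23.7]
 [-81.  -35.4]
 [ 38.7 -34.9]]
top post tops [[  23.4  114.3]
 [ -28.   112.4]
 [  31.  -107. ]
 [ -24.1 -109.8]]
```

The top mask fits give good poses: packs A, B and C, three sleds, the bar and the rover at (.566, -.273, yaw -.1625). I'll move above pack A.

Emit:
{"op": "step_arm", "data": {"increments": [[[26.1,-21.8,-6],[0,0,-0.0835]],[[26.1,-21.8,-6],[0,0,-0.0835]],[[26.1,-21.8,-6],[0,0,-0.0835]],[[26.1,-21.8,-6],[0,0,-0.0835]],[[26.1,-21.8,-6],[0,0,-0.0835]],[[26.1,-21.8,-6],[0,0,-0.0835]],[[26.1,-21.8,-6],[0,0,-0.0835]],[[26.1,-21.8,-6],[0,0,-0.0835]]], "fingers": 0.2, "grip_force": 40}}

```text
time: 0.77
eef_pos: [0.4211, 0.4651, 0.1825]
tcp_rot: [0.475, 0.88, -0.0, -0.0]
contact_force: [-0.2, -0.1, 0.5]
opening: 0.605
finger_force: 0.0
```

Emit:
{"op": "step_arm", "data": {"increments": [[[26.1,-21.8,-6],[0,0,-0.0835]],[[26.1,-21.8,-6],[0,0,-0.0835]],[[26.1,-21.8,-6],[0,0,-0.0835]],[[26.1,-21.8,-6],[0,0,-0.0835]],[[26.1,-21.8,-6],[0,0,-0.0835]],[[26.1,-21.8,-6],[0,0,-0.0835]],[[26.1,-21.8,-6],[0,0,-0.0835]],[[26.1,-21.8,-6],[0,0,-0.0835]]]}}

```text
time: 1.43
eef_pos: [0.6298, 0.2908, 0.1343]
tcp_rot: [0.738, 0.675, -0.001, -0.0]
contact_force: [0.3, 0.4, -0.6]
opening: 0.603
finger_force: 0.0
```

Emit:
{"op": "step_arm", "data": {"increments": [[[0,0,0],[0,0,0]],[[0,0,0],[0,0,0]]]}}

```text
time: 1.6
eef_pos: [0.6297, 0.2904, 0.1338]
tcp_rot: [0.737, 0.676, -0.001, -0.001]
contact_force: [0.1, 0.2, 0.1]
opening: 0.604
finger_force: 0.0
```

Emit:
{"op": "step_arm", "data": {"increments": [[[0,0.5,-30],[0,0,0]],[[0,0,-30],[0,0,0]],[[0,0,-25],[0,0,0]],[[0,0,-16],[0,0,0]],[[0,0,-10],[0,0,0]],[[0,0,-5],[0,0,0]],[[0,0,0],[0,0,0]],[[0,0,0],[0,0,0]]]}}

```text
time: 2.27
eef_pos: [0.63, 0.2933, 0.0208]
tcp_rot: [0.736, 0.677, 0.001, 0.0]
contact_force: [0.2, -0.0, 1.3]
opening: 0.602
finger_force: 0.0
```

Emit:
{"op": "step_arm", "data": {"increments": [[[0,0,0],[0,0,0]],[[0,0,0],[0,0,0]],[[0,0,0],[0,0,0]],[[0,0,0],[0,0,0]],[[0,0,0],[0,0,0]]], "fingers": -1}}

```text
time: 2.68
eef_pos: [0.6307, 0.2933, 0.0218]
tcp_rot: [0.736, 0.677, 0.002, 0.001]
contact_force: [-0.6, 0.5, 5.5]
opening: 0.39
finger_force: 42.3
```

Emit:
{"op": "step_arm", "data": {"increments": [[[0,0,5],[0,0,0]],[[0,0,15],[0,0,0]],[[0,0,30],[0,0,0]],[[0,0,30],[0,0,0]],[[0,0,20],[0,0,0]],[[0,0,0],[0,0,0]],[[0,0,0],[0,0,0]]]}}

```text
time: 3.27
eef_pos: [0.6298, 0.2928, 0.1211]
tcp_rot: [0.736, 0.677, 0.001, 0.001]
contact_force: [0.4, 0.2, -2.7]
opening: 0.391
finger_force: 41.3
```

```bash
cat > look.py <<'E'
import sys,json; from h import *
seeds=json.load(open("poses.json")); n=sys.argv[1]
t=cams.read_camera("top"); np.save(n,t); m=fg(t)
for k in sys.argv[2:]:
    mod,q=seeds[k]; r,c=fit("top",m,mod,np.array(q[:3]),q[3] if len(q)>3 else 0); print(k,r.round(4),round(c,4))
s=readout.get_state(); y=R.from_quat(s["tcp_rot"]).as_matrix()[:,1]
print(s["eef_pos"].round(4),"yaw",np.arctan2(y[1],y[0]).round(4),s["time"],s["contact_force"].round(1))
E
echo '{"A":["pack",[0.6293,0.2911,1.4868]],"B":["pack",[0.6312,0.1862,1.3553]],"C":["pack",[0.5527,0.2904,1.4161]],"s0":["sled",[0.6534,0.0787,0.182]],"s1":["sled",[0.6436,-0.0435,-0.1825]],"s2":["sled",[0.51,-0.0258,0.0135]],"bar":["bar",[0.4654,0.189,1.6197]]}' > poses.json
python3 look.py t1.npy B C s0 s1 s2
```

```text
B [0.6309 0.1866 1.3553] 0.0174
C [0.555  0.291  1.3657] 0.3595
s0 [0.6533 0.0791 0.1804] 0.0224
s1 [ 0.6435 -0.0433 -0.1789] 0.0378
s2 [ 0.51   -0.0261  0.0175] 0.0409
[0.6284 0.2924 0.1185] yaw -0.0841 3.3167 [-0.4  0.8 -2.7]
```

Emit:
{"op": "step_arm", "data": {"increments": [[[2.2,-17.8,0],[0,0,-0.1088]],[[2.2,-17.8,0],[0,0,-0.1088]],[[2.2,-17.8,0],[0,0,-0.1088]],[[2.2,-17.8,0],[0,0,-0.1088]],[[2.2,-17.8,0],[0,0,-0.1088]],[[2.2,-17.8,0],[0,0,-0.1088]]]}}

```text
time: 3.82
eef_pos: [0.6402, 0.1847, 0.1156]
tcp_rot: [0.915, 0.403, -0.003, -0.001]
contact_force: [1.0, -0.0, -1.2]
opening: 0.388
finger_force: 41.3
```

Emit:
{"op": "step_arm", "data": {"increments": [[[2.2,-17.8,0],[0,0,-0.1088]],[[2.2,-17.8,0],[0,0,-0.1088]],[[2.2,-17.8,0],[0,0,-0.1088]],[[2.2,-17.8,0],[0,0,-0.1088]],[[2.2,-17.8,0],[0,0,-0.1088]],[[2.2,-17.8,0],[0,0,-0.1088]],[[0,0,0],[0,0,0]],[[0,0,0],[0,0,0]]]}}

```text
time: 4.48
eef_pos: [0.6539, 0.0784, 0.1163]
tcp_rot: [0.996, 0.09, -0.003, -0.001]
contact_force: [0.8, 0.2, -1.6]
opening: 0.383
finger_force: 41.3
```

```bash
python3 look.py t2.npy B C s1 s2; python3 -c "
from h import *
for i in range(1): cams.read_camera('side')
s=readout.get_state(); print(s['eef_pos'].round(4))
im=cams.read_camera('side'); cv2.imwrite('pics/s2.png',cv2.resize(im[90:300,180:400][:,:,::-1],(800,760))[:600])"
```

```text
B [0.6315 0.1822 1.4074] 0.2928
C [0.553  0.2904 1.4158] 0.0218
s1 [ 0.6438 -0.043  -0.1757] 0.0408
s2 [ 0.51   -0.0258  0.0131] 0.0371
[0.654  0.0792 0.1168] yaw -1.3887 4.5333 [ 0.4  0.2 -1.9]
[0.6543 0.0797 0.1173]
```

View pics/s2.png

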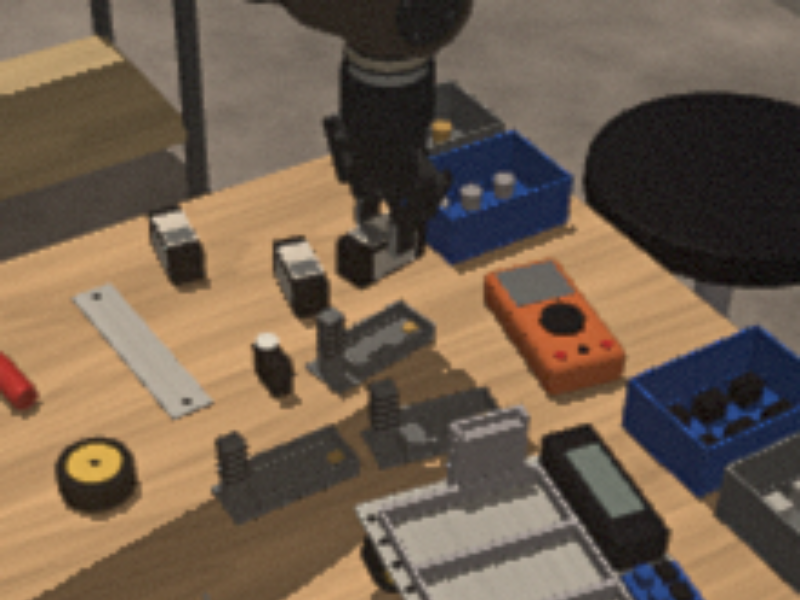

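The pack hangs level and lined up over the sled at (370,340) in the crop. Next I lower it.

Emit:
{"op": "step_arm", "data": {"increments": [[[0.5,0,-25],[0,0,0]],[[0,0,-25],[0,0,0]],[[0,0,-15],[0,0,0]],[[0,0,-10],[0,0,0]],[[0,0,-7],[0,0,0]],[[0,0,-5],[0,0,0]],[[0,0,-3],[0,0,0]],[[0,0,0],[0,0,0]]]}}

```text
time: 5.3
eef_pos: [0.6563, 0.0792, 0.0295]
tcp_rot: [0.996, 0.091, 0.0, 0.0]
contact_force: [-1.1, -0.1, -2.1]
opening: 0.39
finger_force: 41.2
```

Emit:
{"op": "step_arm", "data": {"increments": [[[0,0,0],[0,0,0]],[[0,0,0],[0,0,0]],[[0,0,0],[0,0,0]]]}}

```text
time: 5.55
eef_pos: [0.6567, 0.079, 0.0304]
tcp_rot: [0.996, 0.09, 0.001, 0.0]
contact_force: [0.5, -0.4, -2.4]
opening: 0.388
finger_force: 41.2
```

Emit:
{"op": "step_arm", "data": {"increments": [[[0,0,-2],[0,0,0]],[[0,0,0],[0,0,0]],[[0,0,0],[0,0,0]]]}}

```text
time: 5.8
eef_pos: [0.6559, 0.0791, 0.0273]
tcp_rot: [0.996, 0.09, -0.0, -0.0]
contact_force: [-0.1, 0.5, -2.5]
opening: 0.389
finger_force: 41.2
```

Emit:
{"op": "step_arm", "data": {"increments": [[[0,0,-2],[0,0,0]],[[0,0,0],[0,0,0]],[[0,0,0],[0,0,0]]]}}

```text
time: 6.05
eef_pos: [0.6565, 0.0791, 0.0258]
tcp_rot: [0.996, 0.09, 0.0, 0.0]
contact_force: [-0.4, 0.2, -0.2]
opening: 0.388
finger_force: 41.5
```

Emit:
{"op": "step_arm", "data": {"increments": [[[0,0,-1],[0,0,0]],[[0,0,0],[0,0,0]],[[0,0,0],[0,0,0]]]}}

```text
time: 6.3
eef_pos: [0.6565, 0.0791, 0.0257]
tcp_rot: [0.996, 0.091, 0.0, 0.0]
contact_force: [-2.4, -0.2, 5.9]
opening: 0.389
finger_force: 42.0
```

Emit:
{"op": "step_arm", "data": {"increments": [[[0,0,0],[0,0,0]],[[0,0,0],[0,0,0]],[[0,0,0],[0,0,0]],[[0,0,10],[0,0,0]],[[0,0,30],[0,0,0]],[[0,0,35],[0,0,0]],[[0,0,30],[0,0,0]]], "fingers": 0.2}}

```text
time: 6.88
eef_pos: [0.656, 0.0791, 0.1312]
tcp_rot: [0.996, 0.09, 0.0, -0.0]
contact_force: [0.8, 0.3, -0.1]
opening: 0.603
finger_force: 0.0
```

Emit:
{"op": "step_arm", "data": {"increments": [[[0,40,0],[0,0,0.12]],[[0,40,0],[0,0,0.12]],[[0,40,0],[0,0,0.12]],[[0,40,0],[0,0,0.12]],[[0,40,0],[0,0,0.12]],[[0,0,0],[0,0,0]]]}}

```text
time: 7.38
eef_pos: [0.6549, 0.2862, 0.1303]
tcp_rot: [0.923, 0.385, 0.001, -0.001]
contact_force: [0.5, -0.8, -1.1]
opening: 0.604
finger_force: 0.0
```

```bash
python3 look.py t3.npy B C s0 s1 s2; python3 -c "
from h import *
im=np.load('t3.npy')[130:230,140:280][:,:,::-1]; cv2.imwrite('pics/t3.png',cv2.resize(im,None,fx=4,fy=4,interpolation=cv2.INTER_CUBIC))"
```

```text
B [0.6311 0.1865 1.3744] 0.0205
C [0.5546 0.2914 1.3511] 0.3536
s0 [0.6533 0.079  0.1854] 0.0129
s1 [ 0.6436 -0.0433 -0.1784] 0.038
s2 [ 0.51   -0.026   0.0177] 0.0415
[0.6553 0.283  0.13  ] yaw -0.7844 7.4333 [ 0.6 -1.  -0.3]
```

View pics/t3.png

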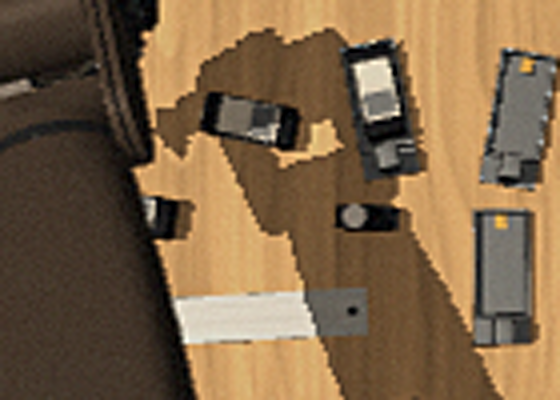

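Pack A sits inside sled s0 at (378,90). Pack B, at (250,120), has not moved. I'll go for B.

Emit:
{"op": "step_arm", "data": {"increments": [[[-4.9,-19.4,0],[0,0,0.115]],[[-4.9,-19.4,0],[0,0,0.115]],[[-4.9,-19.4,0],[0,0,0.115]],[[-4.9,-19.4,0],[0,0,0.115]],[[-4.9,-19.4,0],[0,0,0.115]],[[0,0,-25],[0,0,0]],[[0,0,-25],[0,0,0]],[[0,0,0],[0,0,0]]]}}

```text
time: 8.1
eef_pos: [0.6279, 0.1796, 0.0743]
tcp_rot: [0.78, 0.626, -0.004, -0.002]
contact_force: [-1.9, 0.0, -1.7]
opening: 0.598
finger_force: 0.0
```

Emit:
{"op": "step_arm", "data": {"increments": [[[0,0,-25],[0,0,0]],[[0,0,-18],[0,0,0]],[[0,0,-12],[0,0,0]],[[0,0,-6],[0,0,0]],[[0,0,0],[0,0,0]],[[0,0,0],[0,0,0]]]}}

```text
time: 8.6
eef_pos: [0.6321, 0.182, 0.0191]
tcp_rot: [0.779, 0.627, 0.0, 0.0]
contact_force: [-0.0, -0.3, 0.5]
opening: 0.6
finger_force: 0.0
```

Emit:
{"op": "step_arm", "data": {"increments": [[[0,0,0],[0,0,0]],[[0,0,0],[0,0,0]],[[0,0,0],[0,0,0]],[[0,0,0],[0,0,0]],[[0,0,0],[0,0,0]]], "fingers": -1}}

```text
time: 9.02
eef_pos: [0.6328, 0.1823, 0.0203]
tcp_rot: [0.779, 0.627, 0.001, 0.001]
contact_force: [-1.1, 0.7, 5.2]
opening: 0.384
finger_force: 42.3
```

Emit:
{"op": "step_arm", "data": {"increments": [[[0,0,5],[0,0,0]],[[0,0,15],[0,0,0]],[[0,0,30],[0,0,0]],[[0,0,30],[0,0,0]],[[0,0,20],[0,0,0]],[[0,0,0],[0,0,0]],[[0,0,0],[0,0,0]]]}}

```text
time: 9.6
eef_pos: [0.6322, 0.1822, 0.1199]
tcp_rot: [0.779, 0.627, 0.001, 0.001]
contact_force: [0.2, -0.4, -2.8]
opening: 0.388
finger_force: 41.4
```

```bash
python3 look.py t4.npy C s0 s1 s2
```

```text
C [0.5556 0.2898 1.5332] 0.3492
s0 [0.6535 0.079  0.1824] 0.0125
s1 [ 0.6438 -0.0432 -0.1812] 0.0373
s2 [ 0.51   -0.0259  0.0163] 0.0415
[0.6308 0.182  0.1176] yaw -0.2146 9.65 [ 0.6  0.1 -2.8]
```

Emit:
{"op": "step_arm", "data": {"increments": [[[0.6,-16,0],[0,0,-0.1097]],[[0.6,-16,0],[0,0,-0.1097]],[[0.6,-16,0],[0,0,-0.1097]],[[0.6,-16,0],[0,0,-0.1097]],[[0.6,-16,0],[0,0,-0.1097]],[[0.6,-16,0],[0,0,-0.1097]],[[0.6,-16,0],[0,0,-0.1097]]]}}

```text
time: 10.23
eef_pos: [0.6335, 0.0694, 0.1147]
tcp_rot: [0.958, 0.287, -0.003, -0.001]
contact_force: [0.4, -0.2, -1.7]
opening: 0.39
finger_force: 41.3
```

Emit:
{"op": "step_arm", "data": {"increments": [[[0.6,-16,0],[0,0,-0.1097]],[[0.6,-16,0],[0,0,-0.1097]],[[0.6,-16,0],[0,0,-0.1097]],[[0.6,-16,0],[0,0,-0.1097]],[[0.6,-16,0],[0,0,-0.1097]],[[0.6,-16,0],[0,0,-0.1097]],[[0.6,-16,0],[0,0,-0.1097]],[[0,0,0],[0,0,0]]]}}

```text
time: 10.9
eef_pos: [0.6381, -0.0443, 0.115]
tcp_rot: [0.996, -0.092, -0.003, 0.0]
contact_force: [0.1, -0.2, -1.6]
opening: 0.386
finger_force: 41.3
```

Emit:
{"op": "step_arm", "data": {"increments": [[[0,0,0],[0,0,0]],[[0,0,0],[0,0,0]],[[0,0,0],[0,0,0]]]}}

```text
time: 11.15
eef_pos: [0.6391, -0.0409, 0.117]
tcp_rot: [0.996, -0.089, -0.001, -0.0]
contact_force: [-0.1, -0.2, -2.7]
opening: 0.387
finger_force: 41.3
```

```bash
python3 look.py t5.npy C s0
```

```text
C [0.553  0.2903 1.4082] 0.0199
s0 [0.6531 0.0789 0.1856] 0.0796
[ 0.6394 -0.0409  0.1174] yaw -1.7486 11.2 [-0.6  0.4 -2.2]
```

Emit:
{"op": "step_arm", "data": {"increments": [[[0,-1.3,-25],[0,0,0]],[[0,0,-25],[0,0,0]],[[0,0,-15],[0,0,0]],[[0,0,-10],[0,0,0]],[[0,0,-8],[0,0,0]],[[0,0,-5],[0,0,0]],[[0,0,-2],[0,0,0]],[[0,0,0],[0,0,0]]]}}

```text
time: 11.87
eef_pos: [0.6403, -0.0432, 0.0287]
tcp_rot: [0.996, -0.09, 0.0, 0.0]
contact_force: [0.6, -0.5, -1.6]
opening: 0.387
finger_force: 41.3
```

Emit:
{"op": "step_arm", "data": {"increments": [[[0,0,-1.5],[0,0,0]],[[0,0,0],[0,0,0]],[[0,0,0],[0,0,0]],[[0,0,0],[0,0,0]]]}}

```text
time: 12.2
eef_pos: [0.6403, -0.0433, 0.0274]
tcp_rot: [0.996, -0.09, 0.001, 0.0]
contact_force: [0.5, 0.9, -2.9]
opening: 0.385
finger_force: 41.3
```

Emit:
{"op": "step_arm", "data": {"increments": [[[0,0,-1.5],[0,0,0]],[[0,0,0],[0,0,0]],[[0,0,0],[0,0,0]]]}}

```text
time: 12.45
eef_pos: [0.6398, -0.0432, 0.0252]
tcp_rot: [0.996, -0.09, -0.0, -0.0]
contact_force: [-0.5, 0.4, -1.9]
opening: 0.39
finger_force: 41.3
```

Emit:
{"op": "step_arm", "data": {"increments": [[[0,0,-1],[0,0,0]],[[0,0,0],[0,0,0]],[[0,0,0],[0,0,0]]]}}

```text
time: 12.7
eef_pos: [0.6399, -0.0432, 0.0243]
tcp_rot: [0.996, -0.09, 0.0, 0.0]
contact_force: [0.6, -0.1, -1.8]
opening: 0.388
finger_force: 41.3
```

Emit:
{"op": "step_arm", "data": {"increments": [[[0,0,-1],[0,0,0]],[[0,0,0],[0,0,0]]]}}

```text
time: 12.87
eef_pos: [0.64, -0.0432, 0.0242]
tcp_rot: [0.996, -0.09, -0.0, 0.0]
contact_force: [-3.7, 0.8, 4.9]
opening: 0.385
finger_force: 42.0
```

Emit:
{"op": "step_arm", "data": {"increments": [[[0,0,0],[0,0,0]],[[0,0,0],[0,0,0]],[[0,0,0],[0,0,0]],[[0,0,10],[0,0,0]],[[0,0,30],[0,0,0]],[[0,0,35],[0,0,0]],[[0,0,30],[0,0,0]]], "fingers": 0.2}}

```text
time: 13.45
eef_pos: [0.6401, -0.0432, 0.1304]
tcp_rot: [0.996, -0.09, 0.0, 0.0]
contact_force: [0.8, 0.4, 0.2]
opening: 0.601
finger_force: 0.0
```

Emit:
{"op": "step_arm", "data": {"increments": [[[-6.2,23.8,0],[0,0,0.114]],[[-6.2,23.8,0],[0,0,0.114]],[[-6.2,23.8,0],[0,0,0.114]],[[-6.2,23.8,0],[0,0,0.114]],[[-6.2,23.8,0],[0,0,0.114]],[[-6.2,23.8,0],[0,0,0.114]],[[0,0,0],[0,0,0]]]}}

```text
time: 14.03
eef_pos: [0.6016, 0.1033, 0.129]
tcp_rot: [0.967, 0.253, 0.0, -0.001]
contact_force: [-0.7, 0.2, -0.3]
opening: 0.6
finger_force: 0.0
```

```bash
python3 look.py t6.npy C s1 s0 s2
```

```text
C [0.553  0.2903 1.4091] 0.0203
s1 [ 0.6438 -0.0432 -0.1758] 0.03
s0 [0.6546 0.0782 0.1372] 0.2975
s2 [ 0.5099 -0.0258  0.014 ] 0.0368
[0.6023 0.1015 0.129 ] yaw -1.0636 14.0833 [-0.6 -0.4  0.1]
```

Emit:
{"op": "step_arm", "data": {"increments": [[[-6.15,23.6,0],[0,0,0.1136]],[[-6.15,23.6,0],[0,0,0.1136]],[[-6.15,23.6,0],[0,0,0.1136]],[[-6.15,23.6,0],[0,0,0.1136]],[[-6.15,23.6,0],[0,0,0.1136]],[[-6.15,23.6,0],[0,0,0.1136]],[[-6.15,23.6,0],[0,0,0.1136]],[[-6.15,23.6,0],[0,0,0.1136]]]}}

```text
time: 14.75
eef_pos: [0.5541, 0.2886, 0.129]
tcp_rot: [0.76, 0.65, 0.0, 0.0]
contact_force: [0.4, -0.3, -0.0]
opening: 0.602
finger_force: 0.0
```

Emit:
{"op": "step_arm", "data": {"increments": [[[0,0,-25],[0,0,0]],[[0,0,-25],[0,0,0]],[[0,0,-25],[0,0,0]],[[0,0,-15],[0,0,0]],[[0,0,0],[0,0,0]],[[0,0,0],[0,0,0]]]}}

```text
time: 15.25
eef_pos: [0.5536, 0.2876, 0.0378]
tcp_rot: [0.761, 0.649, -0.001, -0.0]
contact_force: [-0.2, 0.3, -0.4]
opening: 0.603
finger_force: 0.0
```

Emit:
{"op": "step_arm", "data": {"increments": [[[0,2,-12],[0,0,0]],[[0,0,-6],[0,0,0]],[[0,0,0],[0,0,0]],[[0,0,0],[0,0,0]]]}}

```text
time: 15.58
eef_pos: [0.5535, 0.2903, 0.0204]
tcp_rot: [0.761, 0.649, -0.0, 0.0]
contact_force: [0.3, -0.1, 0.2]
opening: 0.595
finger_force: 0.0
```

Emit:
{"op": "step_arm", "data": {"increments": [[[0,0,0],[0,0,0]],[[0,0,0],[0,0,0]],[[0,0,0],[0,0,0]],[[0,0,0],[0,0,0]],[[0,0,0],[0,0,0]]], "fingers": -1}}

```text
time: 16.0
eef_pos: [0.5541, 0.2906, 0.0212]
tcp_rot: [0.761, 0.649, 0.001, 0.0]
contact_force: [0.3, 0.1, 2.5]
opening: 0.385
finger_force: 41.6
```

Emit:
{"op": "step_arm", "data": {"increments": [[[0,0,5],[0,0,0]],[[0,0,15],[0,0,0]],[[0,0,30],[0,0,0]],[[0,0,30],[0,0,0]],[[0,0,20],[0,0,0]],[[0,0,0],[0,0,0]],[[0,0,0],[0,0,0]]]}}

```text
time: 16.58
eef_pos: [0.5539, 0.2905, 0.1211]
tcp_rot: [0.761, 0.649, 0.001, 0.0]
contact_force: [-0.0, -1.0, -1.8]
opening: 0.388
finger_force: 41.2
```

```bash
python3 look.py t7.npy s0 s1 s2
```

```text
s0 [0.6532 0.079  0.1835] 0.0128
s1 [ 0.6436 -0.0432 -0.1822] 0.0296
s2 [ 0.5099 -0.0261  0.0166] 0.0405
[0.5526 0.2901 0.1191] yaw -0.1576 16.6333 [-0.4  0.1 -2.6]
```

Emit:
{"op": "step_arm", "data": {"increments": [[[-3.28,-24.3,0],[0,0,-0.1076]],[[-3.28,-24.3,0],[0,0,-0.1076]],[[-3.28,-24.3,0],[0,0,-0.1076]],[[-3.28,-24.3,0],[0,0,-0.1076]],[[-3.28,-24.3,0],[0,0,-0.1076]],[[-3.28,-24.3,0],[0,0,-0.1076]],[[-3.28,-24.3,0],[0,0,-0.1076]]]}}

```text
time: 17.22
eef_pos: [0.5281, 0.1191, 0.117]
tcp_rot: [0.947, 0.322, -0.003, -0.001]
contact_force: [0.6, -0.6, -1.3]
opening: 0.386
finger_force: 41.2
```

Emit:
{"op": "step_arm", "data": {"increments": [[[-3.28,-24.3,0],[0,0,-0.1076]],[[-3.28,-24.3,0],[0,0,-0.1076]],[[-3.28,-24.3,0],[0,0,-0.1076]],[[-3.28,-24.3,0],[0,0,-0.1076]],[[-3.28,-24.3,0],[0,0,-0.1076]],[[-3.28,-24.3,0],[0,0,-0.1076]],[[0,0,0],[0,0,0]],[[0,0,0],[0,0,0]]]}}

```text
time: 17.88
eef_pos: [0.5091, -0.026, 0.1178]
tcp_rot: [1.0, 0.006, -0.002, -0.001]
contact_force: [0.3, 1.0, -1.1]
opening: 0.388
finger_force: 41.1
```

Emit:
{"op": "step_arm", "data": {"increments": [[[0,0,0],[0,0,0]],[[0,0,0],[0,0,0]],[[0,0,0],[0,0,0]]]}}

```text
time: 18.13
eef_pos: [0.5105, -0.0245, 0.1196]
tcp_rot: [1.0, 0.008, -0.001, -0.0]
contact_force: [0.5, 0.5, -1.2]
opening: 0.386
finger_force: 41.1
```

```bash
python3 look.py t8.npy s0 s1
```

```text
s0 [0.653  0.079  0.1817] 0.0216
s1 [ 0.6428 -0.043  -0.1823] 0.12
[ 0.5107 -0.0246  0.1199] yaw -1.5546 18.1833 [-0.   0.2 -1.8]
```

Emit:
{"op": "step_arm", "data": {"increments": [[[-1,-1.4,-25],[0,0,0]],[[0,0,-25],[0,0,0]],[[0,0,-15],[0,0,0]],[[0,0,-10],[0,0,0]],[[0,0,-8],[0,0,0]],[[0,0,-5],[0,0,0]],[[0,0,-3],[0,0,0]],[[0,0,0],[0,0,0]]]}}

```text
time: 18.85
eef_pos: [0.5101, -0.0269, 0.0294]
tcp_rot: [1.0, 0.007, 0.0, 0.0]
contact_force: [0.0, 0.7, -0.4]
opening: 0.389
finger_force: 41.1
```

Emit:
{"op": "step_arm", "data": {"increments": [[[0,0,-2],[0,0,0]],[[0,0,0],[0,0,0]],[[0,0,-1.5],[0,0,0]],[[0,0,0],[0,0,0]],[[0,0,0],[0,0,0]]]}}

```text
time: 19.27
eef_pos: [0.51, -0.027, 0.026]
tcp_rot: [1.0, 0.007, 0.0, 0.0]
contact_force: [-0.8, 0.6, -1.8]
opening: 0.388
finger_force: 41.1
```

Emit:
{"op": "step_arm", "data": {"increments": [[[0,0,-1],[0,0,0]],[[0,0,0],[0,0,0]],[[0,0,0],[0,0,0]]]}}

```text
time: 19.52
eef_pos: [0.5102, -0.027, 0.0251]
tcp_rot: [1.0, 0.007, 0.0, 0.0]
contact_force: [0.1, -0.8, 0.3]
opening: 0.385
finger_force: 41.2
```

Emit:
{"op": "step_arm", "data": {"increments": [[[0,0,0],[0,0,0]],[[0,0,0],[0,0,0]],[[0,0,0],[0,0,0]],[[0,0,10],[0,0,0]],[[0,0,30],[0,0,0]],[[0,0,35],[0,0,0]],[[0,0,30],[0,0,0]]], "fingers": 0.2}}

```text
time: 20.1
eef_pos: [0.5098, -0.0269, 0.132]
tcp_rot: [1.0, 0.007, 0.0, 0.0]
contact_force: [0.3, 0.3, 0.7]
opening: 0.601
finger_force: 0.0
```

Emit:
{"op": "step_arm", "data": {"increments": [[[-10,0,0],[0,0,0]],[[-20,0,0],[0,0,0]],[[-20,0,0],[0,0,0]],[[-8,0,0],[0,0,0]],[[0,0,0],[0,0,0]]], "fingers": -0.1}}

```text
time: 20.52
eef_pos: [0.4504, -0.0267, 0.1297]
tcp_rot: [1.0, 0.007, -0.0, -0.0]
contact_force: [-0.0, -0.2, 0.5]
opening: 0.447
finger_force: 0.0
```

```bash
python3 look.py t9.npy s0 s1 s2 bar;  python3 -c "
from h import *
t=np.load('t9.npy')[120:230,160:290]
im=cams.read_camera('side'); a=cv2.resize(t,(390,330)); b=cv2.resize(im[120:260,220:385],(389,330)); cv2.imwrite('pics/t9.png',cv2.convertScaleAbs(np.hstack([a,b])[:,:,::-1],alpha=1.4))"
```

```text
s0 [0.6533 0.079  0.1853] 0.0129
s1 [ 0.6438 -0.0431 -0.176 ] 0.0318
s2 [ 0.5088 -0.0267  0.0433] 0.3048
bar [0.4654 0.1891 1.6189] 0.0159
[ 0.4516 -0.0269  0.13  ] yaw -1.5569 20.5667 [ 0.2  0.2 -0. ]
```

View pics/t9.png

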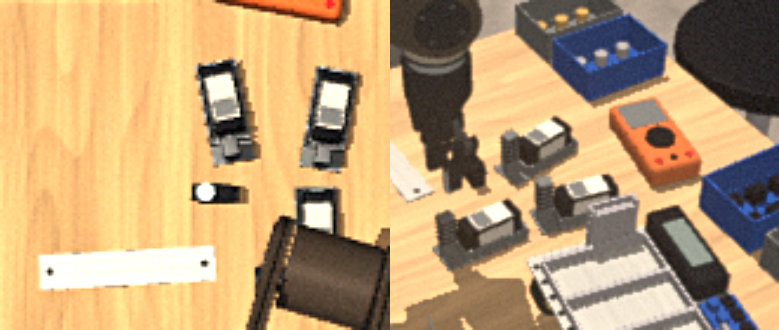

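All three packs sit in their sleds. I'll grip the s2 handle, which is directly below.

Emit:
{"op": "step_arm", "data": {"increments": [[[0.3,0,-25],[0,0,0]],[[0,0,-25],[0,0,0]],[[0,0,-25],[0,0,0]],[[0,0,-15],[0,0,0]],[[0,0,-9],[0,0,0]],[[0,0,0],[0,0,0]],[[0,0,0],[0,0,0]]], "grip_force": 90}}

```text
time: 21.2
eef_pos: [0.4529, -0.027, 0.0309]
tcp_rot: [1.0, 0.007, -0.0, -0.0]
contact_force: [-0.2, 0.6, 0.1]
opening: 0.454
finger_force: 0.0
```

Emit:
{"op": "step_arm", "data": {"increments": [[[0,0,0],[0,0,0]],[[0,0,0],[0,0,0]],[[0,0,0],[0,0,0]],[[0,0,0],[0,0,0]],[[0,0,0],[0,0,0]],[[0,0,0],[0,0,0]]], "fingers": -1}}

```text
time: 21.7
eef_pos: [0.4537, -0.0273, 0.0324]
tcp_rot: [1.0, 0.007, 0.002, 0.0]
contact_force: [-0.3, 0.6, 6.6]
opening: 0.203
finger_force: 88.5
```

```bash
python3 look.py t10.npy
```

```text
[ 0.4536 -0.0272  0.0324] yaw -1.5565 21.75 [0.2 0.6 6.6]
```

Emit:
{"op": "step_arm", "data": {"increments": [[[0,0,5],[0,0,0]],[[0,0,15],[0,0,0]],[[0,0,25],[0,0,0]],[[0,0,25],[0,0,0]],[[0,0,30],[0,0,0]],[[0,0,30],[0,0,0]],[[0,0,25],[0,0,0]],[[0,0,10],[0,0,0]]]}}

```text
time: 22.42
eef_pos: [0.4533, -0.0273, 0.1993]
tcp_rot: [1.0, 0.007, 0.002, 0.001]
contact_force: [0.8, -0.6, -1.3]
opening: 0.197
finger_force: 87.7
```

Emit:
{"op": "step_arm", "data": {"increments": [[[3.04,-24.5,0],[0,0,-0.0148]],[[3.04,-24.5,0],[0,0,-0.0148]],[[3.04,-24.5,0],[0,0,-0.0148]],[[3.04,-24.5,0],[0,0,-0.0148]],[[3.04,-24.5,0],[0,0,-0.0148]],[[3.04,-24.5,0],[0,0,-0.0148]]]}}

```text
time: 22.92
eef_pos: [0.4692, -0.1745, 0.1938]
tcp_rot: [0.999, -0.038, -0.002, -0.001]
contact_force: [-0.5, -0.3, -2.4]
opening: 0.199
finger_force: 88.2
```

Emit:
{"op": "step_arm", "data": {"increments": [[[3.04,-24.5,0],[0,0,-0.0148]],[[3.04,-24.5,0],[0,0,-0.0148]],[[3.04,-24.5,0],[0,0,-0.0148]],[[3.04,-24.5,0],[0,0,-0.0148]],[[3.04,-24.5,0],[0,0,-0.0148]],[[3.04,-24.5,0],[0,0,-0.0148]],[[0,0,0],[0,0,0]],[[0,0,0],[0,0,0]]]}}

```text
time: 23.58
eef_pos: [0.4875, -0.3212, 0.1936]
tcp_rot: [0.997, -0.082, -0.002, -0.001]
contact_force: [0.6, -0.5, -2.4]
opening: 0.197
finger_force: 88.3
```

Emit:
{"op": "step_arm", "data": {"increments": [[[0,0,0],[0,0,0]],[[0,0,0],[0,0,0]],[[0,0,0],[0,0,0]]]}}

```text
time: 23.83
eef_pos: [0.4884, -0.3197, 0.1952]
tcp_rot: [0.997, -0.081, -0.0, -0.0]
contact_force: [0.9, 0.1, -1.9]
opening: 0.201
finger_force: 88.3
```

```bash
python3 look.py t11.npy s0 s1; python3 -c "
from h import *
im=cams.read_camera('side'); np.save('s11.npy',im); cv2.imwrite('pics/s11.png',cv2.convertScaleAbs(cv2.resize(im[130:330,230:430][:,:,::-1],(600,600),interpolation=cv2.INTER_CUBIC),alpha=1.4))"
```

```text
s0 [0.6532 0.079  0.1853] 0.0124
s1 [ 0.6436 -0.0432 -0.1772] 0.0139
[ 0.4886 -0.3198  0.1955] yaw -1.7328 23.8833 [ 0.9 -0.3 -1.2]
```

View pics/s11.png

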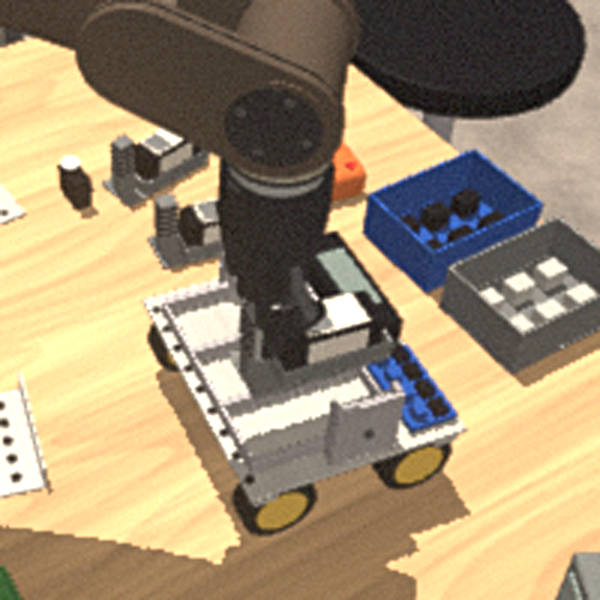

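Emit:
{"op": "step_arm", "data": {"increments": [[[1.5,-1.4,-20],[0,0,0]],[[0,0,-20],[0,0,0]],[[0,0,-12],[0,0,0]],[[0,0,-7],[0,0,0]],[[0,0,0],[0,0,0]],[[0,0,0],[0,0,0]]]}}

```text
time: 24.43
eef_pos: [0.4903, -0.3222, 0.1369]
tcp_rot: [0.997, -0.081, -0.0, -0.0]
contact_force: [0.0, 0.4, -1.4]
opening: 0.198
finger_force: 88.3
```

Emit:
{"op": "step_arm", "data": {"increments": [[[0,0,-2],[0,0,0]],[[0,0,-2],[0,0,0]],[[0,0,-2],[0,0,0]],[[0,0,0],[0,0,0]],[[0,0,0],[0,0,0]]]}}

```text
time: 24.85
eef_pos: [0.4902, -0.3224, 0.1309]
tcp_rot: [0.997, -0.082, 0.0, 0.0]
contact_force: [0.6, 0.8, -1.2]
opening: 0.196
finger_force: 88.3
```

Now below wall-top level with no contact. I'll continue down.

Emit:
{"op": "step_arm", "data": {"increments": [[[0,0.8,-3],[0,0,0]],[[0,0,-3],[0,0,0]],[[0,0,0],[0,0,0]],[[0,0,0],[0,0,0]]]}}

```text
time: 25.18
eef_pos: [0.4899, -0.3213, 0.1243]
tcp_rot: [0.997, -0.082, -0.0, -0.0]
contact_force: [0.8, 0.2, -2.0]
opening: 0.194
finger_force: 88.3
```

Emit:
{"op": "step_arm", "data": {"increments": [[[0,0,-2.5],[0,0,0]],[[0,0,-2.5],[0,0,0]],[[0,0,0],[0,0,0]],[[0,0,0],[0,0,0]]]}}

```text
time: 25.52
eef_pos: [0.49, -0.3214, 0.1195]
tcp_rot: [0.997, -0.081, -0.0, -0.0]
contact_force: [-0.2, -0.1, -2.2]
opening: 0.202
finger_force: 88.3
```

Emit:
{"op": "step_arm", "data": {"increments": [[[0,0,-1.5],[0,0,0]],[[0,0,0],[0,0,0]],[[0,0,0],[0,0,0]]]}}

```text
time: 25.77
eef_pos: [0.4902, -0.3215, 0.1183]
tcp_rot: [0.997, -0.082, -0.0, -0.0]
contact_force: [0.4, -0.7, -1.6]
opening: 0.197
finger_force: 88.3
```

Emit:
{"op": "step_arm", "data": {"increments": [[[0,0,-1],[0,0,0]],[[0,0,0],[0,0,0]],[[0,0,0],[0,0,0]]]}}

```text
time: 26.02
eef_pos: [0.4904, -0.3217, 0.1176]
tcp_rot: [0.997, -0.082, 0.0, 0.0]
contact_force: [-0.1, 0.5, -1.5]
opening: 0.196
finger_force: 88.5
```

Emit:
{"op": "step_arm", "data": {"increments": [[[0,0,-1],[0,0,0]],[[0,0,0],[0,0,0]],[[0,0,0],[0,0,0]]]}}

```text
time: 26.27
eef_pos: [0.4904, -0.3218, 0.1174]
tcp_rot: [0.997, -0.081, 0.0, 0.0]
contact_force: [-2.6, 1.5, 5.4]
opening: 0.199
finger_force: 89.3
```

Emit:
{"op": "step_arm", "data": {"increments": [[[0,0,-1],[0,0,0]],[[0,0,0],[0,0,0]],[[0,0,0],[0,0,0]]]}}

```text
time: 26.52
eef_pos: [0.4904, -0.3218, 0.1174]
tcp_rot: [0.997, -0.081, 0.0, 0.0]
contact_force: [-6.2, 3.4, 9.0]
opening: 0.201
finger_force: 90.1
```

Seated at the predicted height of 0.1174. I'll release and retreat.

Emit:
{"op": "step_arm", "data": {"increments": [[[0,0,1],[0,0,0]],[[0,0,0],[0,0,0]],[[0,0,0],[0,0,0]],[[0,0,10],[0,0,0]],[[0,0,25],[0,0,0]],[[0,0,30],[0,0,0]],[[0,0,20],[0,0,0]],[[0,0,0],[0,0,0]]], "fingers": -0.1}}

```text
time: 27.18
eef_pos: [0.4926, -0.3237, 0.2079]
tcp_rot: [0.997, -0.081, 0.004, 0.003]
contact_force: [1.2, -0.0, 1.3]
opening: 0.449
finger_force: 0.0
```

```bash
python3 look.py t12.npy s0 s1
```

```text
s0 [0.6531 0.0789 0.1854] 0.0137
s1 [ 0.6436 -0.0433 -0.1779] 0.0136
[ 0.4917 -0.3228  0.205 ] yaw -1.734 27.2333 [-0.1 -0.6 -0.2]
```

Emit:
{"op": "step_arm", "data": {"increments": [[[8,24.1,0],[0,0,0]],[[8,24.1,0],[0,0,0]],[[8,24.1,0],[0,0,0]],[[8,24.1,0],[0,0,0]],[[8,24.1,0],[0,0,0]],[[8,24.1,0],[0,0,0]]]}}

```text
time: 27.73
eef_pos: [0.5375, -0.1753, 0.1994]
tcp_rot: [0.997, -0.082, -0.001, -0.001]
contact_force: [1.1, -0.3, 0.0]
opening: 0.45
finger_force: 0.0
```

Emit:
{"op": "step_arm", "data": {"increments": [[[8,24.1,-10],[0,0,-0.003]],[[8,24.1,-10],[0,0,-0.003]],[[8,24.1,-10],[0,0,-0.003]],[[8,24.1,-10],[0,0,-0.003]],[[8,24.1,-10],[0,0,-0.002]],[[8,24.1,-10],[0,0,-0.002]],[[0,0,0],[0,0,0]],[[0,0,0],[0,0,0]]]}}

```text
time: 28.4
eef_pos: [0.5848, -0.031, 0.1389]
tcp_rot: [0.996, -0.088, -0.002, -0.0]
contact_force: [0.4, 0.1, 0.1]
opening: 0.457
finger_force: 0.0
```

```bash
python3 look.py t13.npy s0
```

```text
s0 [0.6533 0.079  0.1856] 0.0871
[ 0.5854 -0.0321  0.1399] yaw -1.7489 28.45 [ 1.7 -0.3  0.2]
```

Emit:
{"op": "step_arm", "data": {"increments": [[[1,-0.8,-30],[0,0,0]],[[0,0,-30],[0,0,0]],[[0,0,-25],[0,0,0]],[[0,0,-15],[0,0,0]],[[0,0,-9],[0,0,0]],[[0,0,0],[0,0,0]],[[0,0,0],[0,0,0]]]}}

```text
time: 29.03
eef_pos: [0.5874, -0.034, 0.0328]
tcp_rot: [0.996, -0.09, 0.0, 0.0]
contact_force: [0.5, -0.6, 0.1]
opening: 0.455
finger_force: 0.0
```

Emit:
{"op": "step_arm", "data": {"increments": [[[0,0,0],[0,0,0]],[[0,0,0],[0,0,0]],[[0,0,0],[0,0,0]],[[0,0,0],[0,0,0]],[[0,0,0],[0,0,0]],[[0,0,0],[0,0,0]]], "fingers": -1}}

```text
time: 29.53
eef_pos: [0.5887, -0.0335, 0.0344]
tcp_rot: [0.996, -0.089, 0.002, 0.0]
contact_force: [-0.4, -0.4, 6.2]
opening: 0.198
finger_force: 88.6
```

```bash
python3 look.py t14.npy
```

```text
[ 0.5887 -0.0335  0.0344] yaw -1.7498 29.5833 [-1.4  0.1  5.4]
```

Emit:
{"op": "step_arm", "data": {"increments": [[[0,0,6],[0,0,0]],[[0,0,15],[0,0,0]],[[0,0,25],[0,0,0]],[[0,0,25],[0,0,0]],[[0,0,30],[0,0,0]],[[0,0,30],[0,0,0]],[[0,0,30],[0,0,0]],[[0,0,14],[0,0,0]]]}}

```text
time: 30.25
eef_pos: [0.588, -0.0331, 0.2112]
tcp_rot: [0.996, -0.089, 0.002, 0.0]
contact_force: [0.4, 0.4, -2.3]
opening: 0.198
finger_force: 87.8
```

Emit:
{"op": "step_arm", "data": {"increments": [[[-8.8,-22.9,0],[0,0,0.0016]],[[-8.8,-22.9,0],[0,0,0.0016]],[[-8.8,-22.9,0],[0,0,0.0016]],[[-8.8,-22.9,0],[0,0,0.0016]],[[-8.8,-22.9,0],[0,0,0.0016]]]}}

```text
time: 30.67
eef_pos: [0.5415, -0.1478, 0.206]
tcp_rot: [0.996, -0.085, -0.002, -0.001]
contact_force: [0.3, -0.5, -3.6]
opening: 0.195
finger_force: 88.4
```

Emit:
{"op": "step_arm", "data": {"increments": [[[-8.8,-22.9,0],[0,0,0.0016]],[[-8.8,-22.9,0],[0,0,0.0016]],[[-8.8,-22.9,0],[0,0,0.0016]],[[-8.8,-22.9,0],[0,0,0.0016]],[[-8.8,-22.9,0],[0,0,0.0016]],[[0,0,0],[0,0,0]],[[0,0,0],[0,0,0]],[[0,0,0],[0,0,0]]]}}

```text
time: 31.33
eef_pos: [0.4986, -0.2613, 0.2063]
tcp_rot: [0.997, -0.082, -0.001, -0.001]
contact_force: [0.9, -0.2, -3.5]
opening: 0.198
finger_force: 88.4
```

```bash
python3 look.py t15.npy s0
```

```text
s0 [0.6532 0.079  0.1823] 0.0131
[ 0.4989 -0.2611  0.2065] yaw -1.7334 31.3833 [-0.4  0.1 -2.4]
```

Emit:
{"op": "step_arm", "data": {"increments": [[[1,-0.6,-25],[0,0,0]],[[0,0,-20],[0,0,0]],[[0,0,-15],[0,0,0]],[[0,0,-8],[0,0,0]],[[0,0,0],[0,0,0]],[[0,0,0],[0,0,0]]]}}

```text
time: 31.88
eef_pos: [0.5004, -0.2621, 0.1393]
tcp_rot: [0.997, -0.081, -0.0, -0.0]
contact_force: [0.5, -0.6, -2.1]
opening: 0.201
finger_force: 88.5
```

Emit:
{"op": "step_arm", "data": {"increments": [[[0,0,-2.5],[0,0,0]],[[0,0,-2.5],[0,0,0]],[[0,0,-2],[0,0,0]],[[0,0,0],[0,0,0]],[[0,0,0],[0,0,0]]]}}

```text
time: 32.3
eef_pos: [0.5002, -0.2628, 0.1325]
tcp_rot: [0.997, -0.082, 0.0, 0.0]
contact_force: [0.0, -0.4, -3.1]
opening: 0.201
finger_force: 88.5
```

Emit:
{"op": "step_arm", "data": {"increments": [[[0,0.6,-3],[0,0,0]],[[0,0,-3],[0,0,0]],[[0,0,-3],[0,0,0]],[[0,0,-2],[0,0,0]],[[0,0,0],[0,0,0]],[[0,0,0],[0,0,0]]]}}

```text
time: 32.8
eef_pos: [0.5, -0.262, 0.121]
tcp_rot: [0.997, -0.082, -0.0, -0.0]
contact_force: [0.1, -0.2, -3.4]
opening: 0.201
finger_force: 88.5
```

Emit:
{"op": "step_arm", "data": {"increments": [[[0,0,-1.5],[0,0,0]],[[0,0,0],[0,0,0]],[[0,0,-1],[0,0,0]],[[0,0,0],[0,0,0]]]}}

```text
time: 33.13
eef_pos: [0.5004, -0.2624, 0.1197]
tcp_rot: [0.997, -0.081, 0.0, 0.0]
contact_force: [-1.7, 0.5, 0.3]
opening: 0.198
finger_force: 89.1
```

Emit:
{"op": "step_arm", "data": {"increments": [[[0,0,-1],[0,0,0]],[[0,0,0],[0,0,0]],[[0,0,0],[0,0,0]]]}}

```text
time: 33.38
eef_pos: [0.5004, -0.2624, 0.1194]
tcp_rot: [0.997, -0.081, 0.0, 0.0]
contact_force: [-4.3, 1.7, 4.3]
opening: 0.2
finger_force: 89.8
```

Emit:
{"op": "step_arm", "data": {"increments": [[[0,0,0.5],[0,0,0]],[[0,0,0],[0,0,0]],[[0,0,0],[0,0,0]],[[0,0,10],[0,0,0]],[[0,0,25],[0,0,0]],[[0,0,30],[0,0,0]],[[0,0,20],[0,0,0]],[[0,0,0],[0,0,0]]], "fingers": -0.1}}

```text
time: 34.05
eef_pos: [0.5029, -0.2641, 0.2101]
tcp_rot: [0.997, -0.081, 0.005, 0.003]
contact_force: [0.8, 0.1, 0.9]
opening: 0.45
finger_force: 0.0
```

```bash
python3 look.py t16.npy s0
```

```text
s0 [0.6531 0.079  0.1861] 0.0121
[ 0.5018 -0.2633  0.2072] yaw -1.734 34.1 [1.  0.7 0.2]
```

Emit:
{"op": "step_arm", "data": {"increments": [[[8,27.6,0],[0,0,0.029]],[[8,27.6,0],[0,0,0.029]],[[8,27.6,0],[0,0,0.029]],[[8,27.6,0],[0,0,0.029]],[[8,27.6,0],[0,0,0.029]],[[8,27.6,0],[0,0,0.029]]]}}

```text
time: 34.6
eef_pos: [0.5475, -0.0949, 0.2016]
tcp_rot: [1.0, 0.006, -0.001, -0.001]
contact_force: [-0.0, 0.4, 0.3]
opening: 0.449
finger_force: 0.0
```

Emit:
{"op": "step_arm", "data": {"increments": [[[8,27.6,-10],[0,0,0.029]],[[8,27.6,-10],[0,0,0.029]],[[8,27.6,-10],[0,0,0.029]],[[8,27.6,-10],[0,0,0.029]],[[8,27.6,-10],[0,0,0.029]],[[8,27.6,-10],[0,0,0.029]],[[0,0,0],[0,0,0]],[[0,0,0],[0,0,0]]]}}

```text
time: 35.27
eef_pos: [0.5948, 0.0704, 0.1408]
tcp_rot: [0.996, 0.094, -0.002, -0.0]
contact_force: [0.2, 0.5, -0.9]
opening: 0.449
finger_force: 0.0
```

```bash
python3 look.py t17.npy bar
```

```text
bar [0.466  0.1893 1.63  ] 0.2536
[0.5952 0.0693 0.1418] yaw -1.3851 35.3167 [0.5 0.3 0.7]
```

Emit:
{"op": "step_arm", "data": {"increments": [[[1,-0.9,-30],[0,0,0]],[[0,0,-30],[0,0,0]],[[0,0,-25],[0,0,0]],[[0,0,-15],[0,0,0]],[[0,0,-10],[0,0,0]],[[0,0,0],[0,0,0]],[[0,0,0],[0,0,0]]]}}

```text
time: 35.9
eef_pos: [0.5974, 0.0673, 0.0336]
tcp_rot: [0.996, 0.092, 0.0, 0.0]
contact_force: [0.2, -0.3, 0.1]
opening: 0.453
finger_force: 0.0
```

Emit:
{"op": "step_arm", "data": {"increments": [[[0,0,0],[0,0,0]],[[0,0,0],[0,0,0]],[[0,0,0],[0,0,0]],[[0,0,0],[0,0,0]],[[0,0,0],[0,0,0]],[[0,0,0],[0,0,0]]], "fingers": -1}}

```text
time: 36.4
eef_pos: [0.5986, 0.0681, 0.0355]
tcp_rot: [0.996, 0.092, 0.002, 0.0]
contact_force: [-0.5, -1.5, 6.9]
opening: 0.2
finger_force: 88.6
```

```bash
python3 look.py t18.npy
```

```text
[0.5986 0.068  0.0354] yaw -1.3859 36.45 [-1.7 -0.5  6.3]
```

Emit:
{"op": "step_arm", "data": {"increments": [[[0,0,6],[0,0,0]],[[0,0,15],[0,0,0]],[[0,0,25],[0,0,0]],[[0,0,25],[0,0,0]],[[0,0,30],[0,0,0]],[[0,0,30],[0,0,0]],[[0,0,30],[0,0,0]],[[0,0,14],[0,0,0]]]}}

```text
time: 37.12
eef_pos: [0.5982, 0.0683, 0.2123]
tcp_rot: [0.996, 0.092, 0.002, 0.0]
contact_force: [0.4, 0.1, -2.7]
opening: 0.196
finger_force: 87.9
```

Emit:
{"op": "step_arm", "data": {"increments": [[[-7.3,-22.6,0],[0,0,-0.029]],[[-7.3,-22.6,0],[0,0,-0.029]],[[-7.3,-22.6,0],[0,0,-0.029]],[[-7.3,-22.6,0],[0,0,-0.029]],[[-7.3,-22.6,0],[0,0,-0.029]],[[-7.3,-22.6,0],[0,0,-0.029]]]}}

```text
time: 37.62
eef_pos: [0.5518, -0.068, 0.2065]
tcp_rot: [1.0, 0.005, -0.002, -0.0]
contact_force: [0.1, -0.3, -2.5]
opening: 0.198
finger_force: 88.4
```

Emit:
{"op": "step_arm", "data": {"increments": [[[-7.3,-22.6,0],[0,0,-0.029]],[[-7.3,-22.6,0],[0,0,-0.029]],[[-7.3,-22.6,0],[0,0,-0.029]],[[-7.3,-22.6,0],[0,0,-0.029]],[[-7.3,-22.6,0],[0,0,-0.029]],[[-7.3,-22.6,0],[0,0,-0.029]],[[0,0,0],[0,0,0]],[[0,0,0],[0,0,0]]]}}

```text
time: 38.28
eef_pos: [0.5084, -0.2035, 0.2068]
tcp_rot: [0.997, -0.083, -0.001, -0.001]
contact_force: [1.1, 0.4, -3.7]
opening: 0.197
finger_force: 88.5
```

Emit:
{"op": "step_arm", "data": {"increments": [[[0,0,0],[0,0,0]],[[0,0,0],[0,0,0]]]}}

```text
time: 38.45
eef_pos: [0.5094, -0.202, 0.2075]
tcp_rot: [0.997, -0.081, -0.001, -0.001]
contact_force: [0.1, -0.6, -2.3]
opening: 0.201
finger_force: 88.5
```

```bash
python3 look.py t19.npy bar
```

```text
bar [0.4654 0.189  1.6187] 0.0159
[ 0.5095 -0.202   0.2077] yaw -1.7326 38.5 [ 0.6  0.5 -3. ]
```

Emit:
{"op": "step_arm", "data": {"increments": [[[0.7,-0.5,-25],[0,0,0]],[[0,0,-20],[0,0,0]],[[0,0,-15],[0,0,0]],[[0,0,-8],[0,0,0]],[[0,0,0],[0,0,0]],[[0,0,0],[0,0,0]]]}}

```text
time: 39.0
eef_pos: [0.5105, -0.2031, 0.1404]
tcp_rot: [0.997, -0.081, -0.0, -0.0]
contact_force: [-0.6, -0.5, -2.3]
opening: 0.203
finger_force: 88.5
```

Emit:
{"op": "step_arm", "data": {"increments": [[[0,0.4,-2.5],[0,0,0]],[[0,0,-2.5],[0,0,0]],[[0,0,-2],[0,0,0]],[[0,0,0],[0,0,0]],[[0,0,0],[0,0,0]]]}}

```text
time: 39.42
eef_pos: [0.5103, -0.2032, 0.1335]
tcp_rot: [0.997, -0.082, 0.0, 0.0]
contact_force: [-0.3, -0.3, -3.4]
opening: 0.199
finger_force: 88.5
```

Emit:
{"op": "step_arm", "data": {"increments": [[[0,0,-3],[0,0,0]],[[0,0,0],[0,0,0]],[[0,0,0],[0,0,0]]]}}

```text
time: 39.67
eef_pos: [0.5101, -0.2031, 0.1301]
tcp_rot: [0.997, -0.082, -0.0, -0.0]
contact_force: [0.2, -0.2, -3.2]
opening: 0.201
finger_force: 88.5
```

Emit:
{"op": "step_arm", "data": {"increments": [[[0,0,-3],[0,0,0]],[[0,0,-3],[0,0,0]],[[0,0,-1.5],[0,0,0]],[[0,0,0],[0,0,0]],[[0,0,0],[0,0,0]]]}}

```text
time: 40.08
eef_pos: [0.5101, -0.203, 0.1225]
tcp_rot: [0.997, -0.082, -0.0, -0.0]
contact_force: [-1.1, -0.2, -3.2]
opening: 0.198
finger_force: 88.5
```

Emit:
{"op": "step_arm", "data": {"increments": [[[0,0,-1.5],[0,0,0]],[[0,0,0],[0,0,0]],[[0,0,-1],[0,0,0]],[[0,0,0],[0,0,0]]]}}

```text
time: 40.42
eef_pos: [0.5105, -0.2032, 0.1207]
tcp_rot: [0.997, -0.081, 0.0, 0.0]
contact_force: [-1.7, -0.1, -1.1]
opening: 0.2
finger_force: 88.9
```

Emit:
{"op": "step_arm", "data": {"increments": [[[0,0,-1],[0,0,0]],[[0,0,0],[0,0,0]],[[0,0,0],[0,0,0]]]}}

```text
time: 40.67
eef_pos: [0.5106, -0.2033, 0.1204]
tcp_rot: [0.997, -0.081, 0.0, 0.0]
contact_force: [-3.9, 2.0, 5.5]
opening: 0.196
finger_force: 89.6
```

Emit:
{"op": "step_arm", "data": {"increments": [[[0,0,0.5],[0,0,0]],[[0,0,0],[0,0,0]],[[0,0,0],[0,0,0]],[[0,0,10],[0,0,0]],[[0,0,25],[0,0,0]],[[0,0,30],[0,0,0]],[[0,0,20],[0,0,0]],[[0,0,0],[0,0,0]]], "fingers": -0.1}}

```text
time: 41.33
eef_pos: [0.5132, -0.2048, 0.2114]
tcp_rot: [0.997, -0.081, 0.005, 0.003]
contact_force: [1.1, -0.1, 0.4]
opening: 0.448
finger_force: 0.0
```

Emit:
{"op": "step_arm", "data": {"increments": [[[-2.8,24.5,0],[0,0,0.1114]],[[-2.8,24.5,0],[0,0,0.1114]],[[-2.8,24.5,0],[0,0,0.1114]],[[-2.8,24.5,0],[0,0,0.1114]],[[-2.8,24.5,0],[0,0,0.1114]],[[-2.8,24.5,0],[0,0,0.1114]],[[-2.8,24.5,0],[0,0,0.1114]],[[-2.8,24.5,0],[0,0,0.1114]]]}}

```text
time: 42.0
eef_pos: [0.4873, -0.0059, 0.2042]
tcp_rot: [0.934, 0.358, -0.0, -0.0]
contact_force: [0.0, 0.4, 0.3]
opening: 0.447
finger_force: 0.0
```

Emit:
{"op": "step_arm", "data": {"increments": [[[-2.8,24.5,-10],[0,0,0.1114]],[[-2.8,24.5,-10],[0,0,0.1114]],[[-2.8,24.5,-10],[0,0,0.1114]],[[-2.8,24.5,-10],[0,0,0.1114]],[[-2.8,24.5,-10],[0,0,0.1114]],[[-2.8,24.5,-10],[0,0,0.1114]],[[-2.8,24.5,-10],[0,0,0.1114]],[[-2.8,24.5,-10],[0,0,0.1114]]], "fingers": -1}}

```text
time: 42.67
eef_pos: [0.4648, 0.19, 0.1238]
tcp_rot: [0.688, 0.726, -0.0, -0.0]
contact_force: [-0.2, -0.3, 0.6]
opening: 0.002
finger_force: 0.0
```

Emit:
{"op": "step_arm", "data": {"increments": [[[0,0,0],[0,0,0]],[[0,0,0],[0,0,0]]]}}

```text
time: 42.83
eef_pos: [0.4644, 0.1896, 0.1236]
tcp_rot: [0.689, 0.725, -0.001, -0.001]
contact_force: [-0.3, 0.9, 0.2]
opening: 0.001
finger_force: 0.0
```

```bash
python3 look.py t20.npy; python3 -c "
from h import *
s=cams.read_camera('side'); np.save('s20.npy',s); t=np.load('t20.npy')
a=cv2.resize(t[130:220,295:390],(420,398),interpolation=cv2.INTER_CUBIC);b=cv2.resize(s[185:315,265:390],(380,398),interpolation=cv2.INTER_CUBIC)
cv2.imwrite('pics/t20.png',cv2.convertScaleAbs(np.hstack([a,b])[:,:,::-1],alpha=1.3))"
```

```text
[0.4651 0.1889 0.1243] yaw 0.0484 42.8833 [ 0.4  0.6 -0.8]
```

View pics/t20.png

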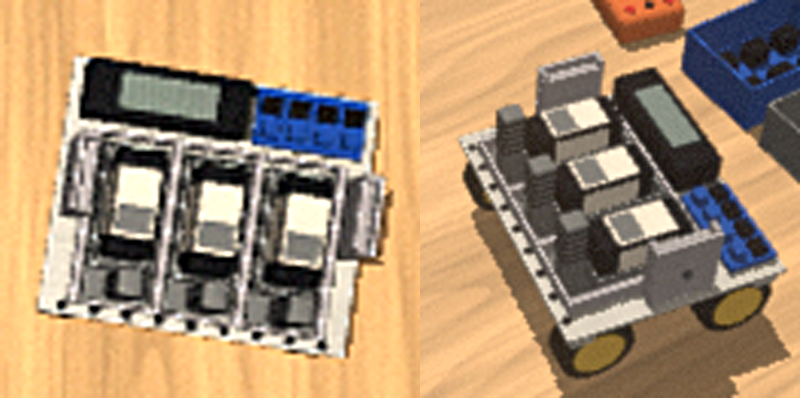

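All three loaded sleds are seated with their handles to the front. Now I'll press down on the bar.

Emit:
{"op": "step_arm", "data": {"increments": [[[0,0,-35],[0,0,0]],[[0,0,-30],[0,0,0]],[[0,0,-25],[0,0,0]],[[0,0,-15],[0,0,0]],[[0,0,-9],[0,0,0]],[[0,0,0],[0,0,0]],[[0,0,0],[0,0,0]]]}}

```text
time: 43.52
eef_pos: [0.4662, 0.1884, 0.0114]
tcp_rot: [0.69, 0.724, 0.0, 0.0]
contact_force: [0.5, -0.4, 0.7]
opening: 0.003
finger_force: 0.0
```

Emit:
{"op": "step_arm", "data": {"increments": [[[0,0,-4],[0,0,0]],[[0,0,0],[0,0,0]],[[0,0,-2],[0,0,0]],[[0,0,0],[0,0,0]],[[0,0,0],[0,0,0]]]}}

```text
time: 43.93
eef_pos: [0.4657, 0.189, 0.0052]
tcp_rot: [0.69, 0.724, 0.0, 0.0]
contact_force: [-0.1, 0.7, -0.3]
opening: -0.0
finger_force: 0.0
```

Emit:
{"op": "step_arm", "data": {"increments": [[[0,0,-2],[0,0,0]],[[0,0,0],[0,0,0]],[[0,0,0],[0,0,0]]]}}

```text
time: 44.18
eef_pos: [0.4659, 0.189, 0.0031]
tcp_rot: [0.69, 0.724, 0.0, 0.0]
contact_force: [0.2, 0.3, 1.0]
opening: 0.005
finger_force: 0.5
```

Emit:
{"op": "step_arm", "data": {"increments": [[[0,0,-2.5],[0,0,0]],[[0,0,0],[0,0,0]],[[0,0,0],[0,0,0]]]}}

```text
time: 44.43
eef_pos: [0.466, 0.1891, 0.003]
tcp_rot: [0.69, 0.724, -0.001, -0.0]
contact_force: [-7.2, -2.2, 19.4]
opening: 0.002
finger_force: 9.4
```

Emit:
{"op": "step_arm", "data": {"increments": [[[0,3,0],[0,0,0]],[[0,5,0],[0,0,0]],[[0,6,0],[0,0,0]],[[0,6,0],[0,0,0]],[[0,0,0],[0,0,0]]]}}

```text
time: 44.85
eef_pos: [0.4683, 0.2085, 0.003]
tcp_rot: [0.689, 0.725, 0.001, 0.002]
contact_force: [-0.8, -6.1, 12.2]
opening: 0.003
finger_force: 6.2
```

```bash
python3 look.py t21.npy
python3 - <<'E'
from h import *
t=np.load("t21.npy"); m=fg(t)
# bright bar columns along its axis: find -y end
for x in(.455,.475):
    P=np.array([[x,y,.003] for y in np.arange(.06,.46,.002)]); uv=proj("top",P)
    v=cv2.remap(t.astype(np.float32).min(2),uv[:,0].astype(np.float32).reshape(1,-1),uv[:,1].astype(np.float32).reshape(1,-1),1)[0]
    b=v>140; print(x,[round(P[i,1],3) for i in np.flatnonzero(np.diff(b.astype(int)))])
E
```

```text
[0.4683 0.2085 0.003 ] yaw 0.0503 44.9 [-0.7 -4.9 12. ]
0.455 []
0.475 []
```

```bash
cat > bar.py <<'E'
from h import *
t=cams.read_camera("side").astype(np.float32)
hsv=cv2.cvtColor(t/255,cv2.COLOR_RGB2HSV)[...,1]
for x in (.455,.478):
    P=np.array([[x,y,.003] for y in np.arange(.04,.46,.004)]); uv=proj("side",P).astype(np.float32)
    v=cv2.remap(hsv,uv[:,:1].T.copy(),uv[:,1:].T.copy(),1)[0]
    print(x," ".join(f"{y*1e3:.0f}:{a:.2f}" for y,a in zip(P[:,1],v))[::1] if 0 else [(round(P[i,1]*1e3),round(float(v[i+1]-v[i]),2)) for i in range(len(v)-1) if abs(v[i+1]-v[i])>.1])
E
python3 bar.py
```

```text
0.455 [(104, -0.18), (292, -0.1), (328, 0.15), (332, 0.11)]
0.478 [(104, -0.17), (108, -0.11), (276, -0.15), (280, -0.12), (308, 0.12), (324, -0.15), (356, 0.14)]
```

The bar moved with the fingers: its near end is at y ≈ .107. I'll keep sliding.

Emit:
{"op": "step_arm", "data": {"increments": [[[0,8,0],[0,0,0]],[[0,9,0],[0,0,0]],[[0,9,0],[0,0,0]],[[0,9,0],[0,0,0]],[[0,9,0],[0,0,0]],[[0,9,0],[0,0,0]],[[0,7,0],[0,0,0]],[[0,0,0],[0,0,0]]]}}

```text
time: 45.62
eef_pos: [0.4682, 0.2692, 0.003]
tcp_rot: [0.689, 0.725, 0.001, 0.002]
contact_force: [-0.1, -4.4, 11.1]
opening: 0.003
finger_force: 5.7
```

Emit:
{"op": "step_arm", "data": {"increments": [[[0,8,0],[0,0,0]],[[0,9,0],[0,0,0]],[[0,9,0],[0,0,0]],[[0,9,0],[0,0,0]],[[0,9,0],[0,0,0]],[[0,9,0],[0,0,0]],[[0,6,0],[0,0,0]],[[0,0,0],[0,0,0]]]}}

```text
time: 46.28
eef_pos: [0.4679, 0.3281, 0.003]
tcp_rot: [0.689, 0.725, 0.001, 0.002]
contact_force: [-0.8, -4.7, 11.4]
opening: 0.001
finger_force: 5.6
```

Emit:
{"op": "step_arm", "data": {"increments": [[[0,0,10],[0,0,0]],[[0,0,30],[0,0,0]],[[0,0,40],[0,0,0]],[[0,0,40],[0,0,0]],[[0,-40,0],[0,0,0]],[[0,-40,0],[0,0,0]],[[40,0,0],[0,0,0]],[[40,0,0],[0,0,0]]]}}

```text
time: 46.95
eef_pos: [0.5403, 0.2454, 0.1173]
tcp_rot: [0.69, 0.724, -0.004, -0.002]
contact_force: [1.3, 1.7, 1.0]
opening: 0.001
finger_force: 0.0
```

Emit:
{"op": "step_arm", "data": {"increments": [[[40,-10,0],[0,0,0]],[[40,-10,0],[0,0,0]],[[40,-10,0],[0,0,0]],[[0,0,0],[0,0,0]],[[0,0,0],[0,0,0]]]}}

```text
time: 47.37
eef_pos: [0.6664, 0.2167, 0.1189]
tcp_rot: [0.691, 0.723, -0.001, -0.001]
contact_force: [-0.5, 1.0, -0.2]
opening: 0.004
finger_force: 0.0
```

```bash
sed -i 's/"bar":.*$/"bar":["bar",[0.468,0.326,1.615]]}/' poses.json; python3 look.py t22.npy bar; python3 -c "
from h import *
s=cams.read_camera('side'); np.save('s22.npy',s); t=np.load('t22.npy')
a=cv2.resize(t[150:250,110:220],(440,400),interpolation=cv2.INTER_CUBIC);b=cv2.resize(s[130:230,150:240],(360,400),interpolation=cv2.INTER_CUBIC)
cv2.imwrite('pics/t22.png',cv2.convertScaleAbs(np.hstack([a,b])[:,:,::-1],alpha=1.3))"
```

```text
bar [0.4639 0.3507 1.5414] 0.4671
[0.6651 0.2175 0.1191] yaw 0.0474 47.4167 [-0.2  0.6 -0. ]
```

View pics/t22.png

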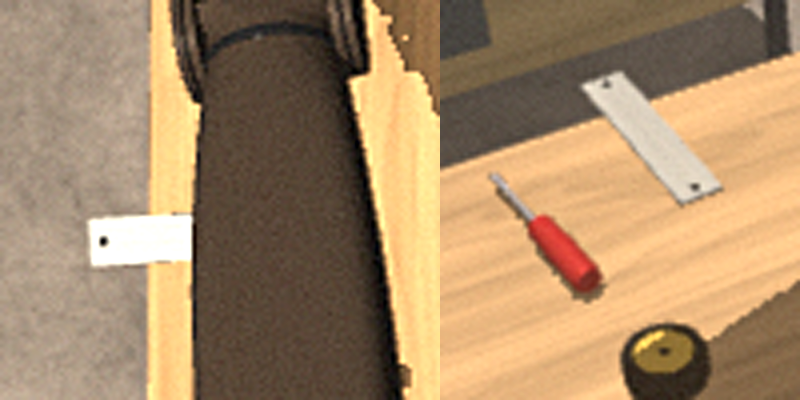

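Run:
```python
from h import *
f=lambda p,o:np.array(o)+(np.array(p)+.5)/4-.5
T=unproj("top",f([(89,220),(91,267),(190,214),(191,262)],(110,150)),.003); print((T[:,:2]*1e3).round(1))
S=unproj("side",f([(140,87),(183,71),(243,206),(281,187)],(150,130)),.003); print((S[:,:2]*1e3).round(1))
print(unproj("top",f([(149,50),(149,350)],(110,150)),0).round(4))
```

```text
[[481.3 428.6]
 [441.2 426.6]
 [485.8 342.3]
 [444.9 341.2]]
[[441.3 425.3]
 [484.7 428.5]
 [453.2 222.5]
 [491.1 229.1]]
[[ 0.6273  0.379   0.    ]
 [ 0.3703  0.3773 -0.    ]]
```

Emit:
{"op": "step_arm", "data": {"increments": [[[-25.2,23.1,0],[0,0,0]],[[-25.2,23.1,0],[0,0,0]],[[-25.2,23.1,0],[0,0,0]],[[-25.2,23.1,0],[0,0,0]],[[-25.2,23.1,0],[0,0,0]],[[-25.2,23.1,0],[0,0,0]],[[-25.2,23.1,0],[0,0,0]],[[-25.2,23.1,0],[0,0,0]]], "fingers": 0.4, "grip_force": 60}}

```text
time: 48.13
eef_pos: [0.4604, 0.4037, 0.1208]
tcp_rot: [0.689, 0.725, -0.0, -0.0]
contact_force: [0.1, 0.1, 0.2]
opening: 0.698
finger_force: 0.0
```

Emit:
{"op": "step_arm", "data": {"increments": [[[0,0,-30],[0,0,0]],[[0,0,-30],[0,0,0]],[[0,0,-20],[0,0,0]],[[0,0,0],[0,0,0]],[[0,0,0],[0,0,0]]]}}

```text
time: 48.55
eef_pos: [0.4615, 0.4024, 0.0396]
tcp_rot: [0.689, 0.724, -0.002, -0.0]
contact_force: [0.4, 0.4, 1.2]
opening: 0.702
finger_force: 0.0
```

```bash
python3 look.py t23.npy
```

```text
[0.4632 0.403  0.0414] yaw 0.0493 48.6 [-0.4 -0.2  0.2]
```

Emit:
{"op": "step_arm", "data": {"increments": [[[0,-0.5,-15],[0,0,-0.003]],[[0,0,-15],[0,0,0]],[[0,0,-12],[0,0,0]],[[0,0,-9],[0,0,0]],[[0,0,0],[0,0,0]],[[0,0,0],[0,0,0]],[[0,0,0],[0,0,0]]]}}

```text
time: 49.18
eef_pos: [0.4646, 0.4026, -0.0097]
tcp_rot: [0.691, 0.723, 0.001, 0.0]
contact_force: [0.5, -0.2, 0.0]
opening: 0.701
finger_force: 0.0
```

Emit:
{"op": "step_arm", "data": {"increments": [[[0,0,0],[0,0,0]],[[0,0,0],[0,0,0]],[[0,0,0],[0,0,0]],[[0,0,0],[0,0,0]],[[0,0,0],[0,0,0]],[[0,0,0],[0,0,0]]], "fingers": -1}}

```text
time: 49.68
eef_pos: [0.4645, 0.4026, -0.0097]
tcp_rot: [0.691, 0.723, 0.001, 0.0]
contact_force: [-0.2, 1.0, 6.1]
opening: 0.441
finger_force: 59.7
```

```bash
python3 look.py t24.npy
```

```text
[ 0.4645  0.4026 -0.0098] yaw 0.0454 49.7333 [-0.1  0.9  5.3]
```

Emit:
{"op": "step_arm", "data": {"increments": [[[0,0,4],[0,0,0]],[[0,0,6],[0,0,0]],[[0,0,15],[0,0,0]],[[0,0,25],[0,0,0]],[[0,0,30],[0,0,0]],[[0,0,30],[0,0,0]],[[0,0,35],[0,0,0]],[[0,0,35],[0,0,0]]]}}

```text
time: 50.4
eef_pos: [0.4629, 0.4016, 0.1698]
tcp_rot: [0.691, 0.723, -0.001, -0.0]
contact_force: [0.7, 0.1, -1.2]
opening: 0.441
finger_force: 60.2
```

Emit:
{"op": "step_arm", "data": {"increments": [[[0,0,5],[0,0,0]],[[0,0,0],[0,0,0]],[[0,0,0],[0,0,0]]]}}

```text
time: 50.65
eef_pos: [0.4634, 0.4019, 0.1737]
tcp_rot: [0.691, 0.723, -0.0, -0.0]
contact_force: [-0.1, 0.1, -0.7]
opening: 0.442
finger_force: 60.2
```

```bash
python3 look.py t25.npy
python3 - <<'E'
from h import *
t=np.load("t20.npy"); s=np.load("s20.npy"); now=cams.read_camera("side"); np.save("s25.npy",now)
def c(im,x,y,w,h): return cv2.resize(im[y:y+h,x:x+w],None,fx=10,fy=10,interpolation=cv2.INTER_CUBIC)
a=np.hstack([c(t,306,155,18,30),c(t,369,165,18,30)])   # 360x300
b=np.hstack([c(s,298,196,30,30)[:300],c(s,335,250,40,30)[:, :400]])[:, :440]
b=np.hstack([c(s,300,198,22,30),c(s,337,252,30,30)[:,:220]])
full=np.hstack([a,b])
lo=np.hstack([cv2.resize(now[90:250,130:400],(800,474))])[:290,:]
full=cv2.copyMakeBorder(full,0,0,0,800-full.shape[1],cv2.BORDER_CONSTANT)
cv2.imwrite("pics/posts.png",cv2.convertScaleAbs(np.vstack([full,lo])[:,:,::-1],alpha=1.4))
print(full.shape)
E
```

```text
[0.4627 0.4015 0.1723] yaw 0.0454 50.7 [-1.1 -1.  -1. ]
(300, 800, 3)
```

View pics/posts.png

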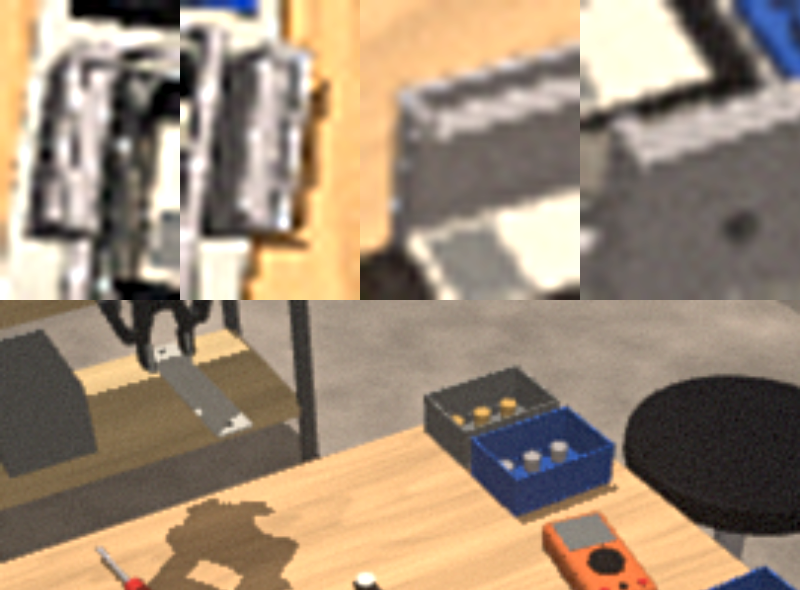

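Run:
```python
from h import *
r=np.array([.566,-.2728,-.1625])
def tor(P): return ((P[:,:2]-r[:2])@np.array([[np.cos(r[2]),-np.sin(r[2])],[np.sin(r[2]),np.cos(r[2])]])*1e3).round(1)
print("back lips z.149",tor(unproj("top",[[313.5,159.5],[378.8,169.0]],.149)))
print("front bottom z.085",tor(unproj("top",[[311,178.2],[377,187.7]],.085)), "z.149",tor(unproj("top",[[311,178.2],[377,187.7]],.149)))
print("side z.149 front: L outer, R inner, R outer",tor(unproj("side",[[303.75,206.75],[340.8,262.8],[342.6,267.6]],.149)))
# grey post silhouette over wood, top right post and left post: scan model
t=np.load("top0.npy")
h=cv2.cvtColor(t.astype(np.float32)/255,cv2.COLOR_RGB2HSV); m=np.maximum(fg(t),((h[...,0]>180)&(h[...,0]<280)&(h[...,1]>.2)).astype(float))
a,b=np.array([365,160]),np.array([390,200])
best=[]
for w in(24,25,26,27,28,29):
  for xc in np.arange(-4,13,1.):
    rover_model(xc,w); R8=np.zeros((40*8,25*8),np.uint8)
    for bx in M["rover"]:
        hl=cv2.convexHull(((proj("top",world(bx,r))-a+.5)*8-.5).astype(np.float32)); cv2.fillConvexPoly(R8,np.round(hl*16).astype(np.int32),255,shift=4)
    q=cv2.resize(R8,(25,40),interpolation=cv2.INTER_AREA)/255.; best.append((np.abs(q-m[160:200,365:390]).mean(),w,xc))
print([tuple(np.round(x,4)) for x in sorted(best)[:5]])
# bar level: expected far-end projections
g=np.array([.4627,.4015]); d=np.array([np.sin(.0454),-np.cos(.0454)])
for far_z in(.165,.18,.195):
    print(far_z,proj("side",np.r_[g+d*.175,far_z]).round(1))
print("near",proj("side",np.r_[g-d*.025,.182]).round(1))
s=np.load("s25.npy"); print("bar px approx far (209.3,133.2)")
hs=cv2.cvtColor(s.astype(np.float32)/255,cv2.COLOR_RGB2HSV)
```

```text
back lips z.149 [[ 30.9 105.4]
 [ 33.  -98.5]]
front bottom z.085 [[ -21.2   97. ]
 [ -18.7 -118.2]] z.149 [[ -27.7  104.5]
 [ -25.3 -101.1]]
side z.149 front: L outer, R inner, R outer [[ -22.2  106.2]
 [ -19.8  -93. ]
 [ -22.5 -106.6]]
[(np.float64(0.0115), np.float64(28.0), np.float64(6.0)), (np.float64(0.0117), np.float64(28.0), np.float64(5.0)), (np.float64(0.0118), np.float64(29.0), np.float64(6.0)), (np.float64(0.0123), np.float64(27.0), np.float64(5.0)), (np.float64(0.0125), np.float64(29.0), np.float64(5.0))]
0.165 [[209.9 138.5]]
0.18 [[209.4 134.5]]
0.195 [[208.9 130.4]]
near [[182.8 106.4]]
bar px approx far (209.3,133.2)
```

Emit:
{"op": "step_arm", "data": {"increments": [[[6,-20,0],[0,0,-0.0104]],[[6,-25,0],[0,0,-0.0104]],[[6,-30,0],[0,0,-0.0104]],[[6,-30,0],[0,0,-0.0104]],[[6,-30,0],[0,0,-0.0104]],[[6,-30,0],[0,0,-0.0104]],[[6,-30,0],[0,0,-0.0104]],[[6,-30,0],[0,0,-0.0104]]]}}

```text
time: 51.42
eef_pos: [0.5105, 0.1755, 0.1717]
tcp_rot: [0.72, 0.693, -0.002, -0.001]
contact_force: [0.6, 0.1, -1.6]
opening: 0.44
finger_force: 60.2
```

Emit:
{"op": "step_arm", "data": {"increments": [[[6,-30,0],[0,0,-0.0104]],[[6,-30,0],[0,0,-0.0104]],[[6,-30,0],[0,0,-0.0104]],[[6,-30,0],[0,0,-0.0104]],[[6,-30,0],[0,0,-0.0104]],[[6,-30,0],[0,0,-0.0104]],[[6,-30,0],[0,0,-0.0104]],[[6,-30,0],[0,0,-0.0104]]]}}

```text
time: 52.08
eef_pos: [0.5585, -0.0639, 0.1716]
tcp_rot: [0.749, 0.663, -0.001, -0.002]
contact_force: [-0.7, 0.5, -1.5]
opening: 0.437
finger_force: 60.2
```

Emit:
{"op": "step_arm", "data": {"increments": [[[6,-30,0],[0,0,-0.0104]],[[6,-30,0],[0,0,-0.0104]],[[6,-30,0],[0,0,-0.0104]],[[6,-26,0],[0,0,-0.0104]],[[0,0,0],[0,0,0]],[[0,0,0],[0,0,0]],[[0,0,0],[0,0,0]],[[0,0,0],[0,0,0]]]}}

```text
time: 52.75
eef_pos: [0.5831, -0.1774, 0.1729]
tcp_rot: [0.762, 0.648, -0.0, -0.001]
contact_force: [0.0, 0.1, -0.5]
opening: 0.439
finger_force: 60.2
```

```bash
python3 look.py t26.npy
```

```text
[ 0.5833 -0.1774  0.1734] yaw -0.1611 52.8 [-0.5  0.1 -0.8]
```

Emit:
{"op": "step_arm", "data": {"increments": [[[0.3,-12,0],[0,0,-0.0014]],[[0,-10,0],[0,0,0]],[[0,0,-10],[0,0,0]],[[0,0,-8],[0,0,0]],[[0,0,0],[0,0,0]],[[0,0,0],[0,0,0]],[[0,0,0],[0,0,0]]]}}

```text
time: 53.38
eef_pos: [0.584, -0.2005, 0.1559]
tcp_rot: [0.763, 0.647, -0.0, -0.0]
contact_force: [-0.3, 0.6, -0.6]
opening: 0.443
finger_force: 60.2
```

```bash
python3 look.py t27.npy
python3 - <<'E'
from h import *
st=readout.get_state(); g=st["eef_pos"][:2]; y=R.from_quat(st["tcp_rot"]).as_matrix()[:,1]; a=np.arctan2(y[1],y[0]); d=np.array([np.sin(a),-np.cos(a)]); w=np.array([np.cos(a),np.sin(a)])
for n in("side","top"):
    im=cams.read_camera(n); S=cv2.cvtColor(im.astype(np.float32)/255,cv2.COLOR_RGB2HSV)
    for al in(.09,.12,.165):   # profiles across the bar
        o=np.arange(-.04,.041,.002); P=np.array([np.r_[g+d*al+w*k,st["eef_pos"][2]+.013] for k in o]); uv=proj(n,P).astype(np.float32)
        v=cv2.remap(im.astype(np.float32).min(2),uv[:,:1].T.copy(),uv[:,1:].T.copy(),1)[0]
        print(n,al," ".join(f"{int(k*1e3)}:{int(q)}" for k,q in zip(o,v)))
    o=np.arange(.15,.2,.002); P=np.array([np.r_[g+d*k,st["eef_pos"][2]+.013] for k in o]); uv=proj(n,P).astype(np.float32)
    v=cv2.remap(im.astype(np.float32).min(2),uv[:,:1].T.copy(),uv[:,1:].T.copy(),1)[0]
    print(n,"end"," ".join(f"{int(k*1e3)}:{int(q)}" for k,q in zip(o,v)))
E
```

```text
[ 0.5842 -0.2006  0.1563] yaw -0.1638 53.4333 [-0.1  0.  -0.3]
side 0.09 -40:61 -38:70 -36:73 -33:68 -31:65 -29:74 -27:74 -25:70 -23:66 -21:70 -19:79 -17:85 -15:87 -13:85 -11:84 -9:85 -7:85 -5:81 -3:81 -1:82 0:86 2:86 4:84 6:84 8:85 10:83 12:83 14:83 16:81 18:66 20:51 22:65 24:103 26:114 28:113 30:112 32:111 34:111 36:112 38:113 40:111
side 0.12 -40:79 -38:63 -36:65 -33:69 -31:63 -29:58 -27:65 -25:78 -23:66 -21:75 -19:83 -17:84 -15:86 -13:84 -11:86 -9:85 -7:80 -5:84 -3:83 -1:83 0:82 2:85 4:86 6:85 8:83 10:80 12:83 14:86 16:82 18:62 20:34 22:23 24:23 26:25 28:22 30:24 32:23 34:21 36:29 38:32 40:31
side 0.165 -40:56 -38:71 -36:87 -33:94 -31:95 -29:94 -27:93 -25:93 -23:97 -21:125 -19:154 -17:167 -15:165 -13:160 -11:164 -9:167 -7:163 -5:134 -3:61 -1:43 0:58 2:109 4:169 6:167 8:164 10:162 12:163 14:164 16:159 18:133 20:83 22:46 24:40 26:32 28:26 30:26 32:26 34:27 36:29 38:37 40:62
side end 150:163 152:165 154:166 156:165 158:162 160:103 162:49 164:46 166:82 168:126 170:162 172:168 174:166 176:116 178:75 180:66 182:66 184:68 186:69 188:71 190:75 192:99 194:129 196:112 198:75 200:74
top 0.0
[... 314 characters left out ...]
-25:45 -23:57 -21:64 -19:71 -17:79 -15:81 -13:81 -11:78 -9:80 -7:83 -5:76 -3:74 -1:76 0:78 2:81 4:83 6:81 8:81 10:83 12:81 14:77 16:75 18:81 20:79 22:46 24:57 26:80 28:73 30:57 32:28 34:23 36:25 38:34 40:33
top 0.165 -40:130 -38:134 -36:61 -33:52 -31:77 -29:104 -27:133 -25:154 -23:98 -21:88 -19:155 -17:161 -15:160 -13:157 -11:158 -9:161 -7:166 -5:129 -3:85 -1:56 0:63 2:100 4:146 6:164 8:160 10:158 12:158 14:160 16:163 18:151 20:113 22:122 24:137 26:145 28:135 30:121 32:102 34:87 36:77 38:82 40:97
top end 150:156 152:157 154:155 156:147 158:105 160:53 162:0 164:45 166:97 168:169 170:167 172:154 174:129 176:86 178:54 180:51 182:77 184:102 186:99 188:96 190:93 192:93 194:93 196:92 198:90 200:89
```

The bar profile at the far end matches the prediction: edges ±20 mm, end at 175 mm, level. Now I'll lower it.

Emit:
{"op": "step_arm", "data": {"increments": [[[-0.3,1,-6],[0,0,0]],[[0,0,-5],[0,0,0]],[[0,0,-3],[0,0,0]],[[0,0,0],[0,0,0]],[[0,0,0],[0,0,0]]]}}

```text
time: 53.95
eef_pos: [0.5836, -0.1996, 0.1417]
tcp_rot: [0.763, 0.647, -0.0, -0.0]
contact_force: [0.1, 0.1, -0.8]
opening: 0.439
finger_force: 60.2
```

Emit:
{"op": "step_arm", "data": {"increments": [[[0,0,-2],[0,0,0]],[[0,0,-2],[0,0,0]],[[0,0,0],[0,0,0]],[[0,0,0],[0,0,0]]]}}

```text
time: 54.28
eef_pos: [0.5838, -0.1998, 0.1382]
tcp_rot: [0.763, 0.647, -0.0, -0.0]
contact_force: [0.5, 0.4, -1.0]
opening: 0.443
finger_force: 60.2
```

Emit:
{"op": "step_arm", "data": {"increments": [[[0,0,-1.5],[0,0,0]],[[0,0,-1.5],[0,0,0]],[[0,0,0],[0,0,0]],[[0,0,0],[0,0,0]]]}}

```text
time: 54.62
eef_pos: [0.5838, -0.1998, 0.1351]
tcp_rot: [0.763, 0.647, -0.0, -0.0]
contact_force: [0.6, -0.7, -1.5]
opening: 0.442
finger_force: 60.2
```

Emit:
{"op": "step_arm", "data": {"increments": [[[0,0,-1.2],[0,0,0]],[[0,0,0],[0,0,0]],[[0,0,0],[0,0,0]]]}}

```text
time: 54.87
eef_pos: [0.5838, -0.1998, 0.134]
tcp_rot: [0.763, 0.647, -0.0, -0.0]
contact_force: [0.6, 0.2, -0.2]
opening: 0.443
finger_force: 60.2
```

Emit:
{"op": "step_arm", "data": {"increments": [[[0,0,-1],[0,0,0]],[[0,0,0],[0,0,0]],[[0,0,0],[0,0,0]]]}}

```text
time: 55.12
eef_pos: [0.5839, -0.1999, 0.1331]
tcp_rot: [0.763, 0.647, -0.0, 0.0]
contact_force: [0.4, 0.3, -0.6]
opening: 0.439
finger_force: 60.2
```

Emit:
{"op": "step_arm", "data": {"increments": [[[0,0,-0.8],[0,0,0]],[[0,0,0],[0,0,0]],[[0,0,0],[0,0,0]]]}}

```text
time: 55.37
eef_pos: [0.584, -0.1999, 0.1328]
tcp_rot: [0.763, 0.647, 0.0, 0.0]
contact_force: [-1.1, 0.7, 1.6]
opening: 0.441
finger_force: 60.4
```

Emit:
{"op": "step_arm", "data": {"increments": [[[0,0,0],[0,0,0]],[[0,0,0],[0,0,0]],[[0,0,0],[0,0,0]],[[0,0,3],[0,0,0]],[[0,0,8],[0,0,0]],[[0,0,20],[0,0,0]],[[0,0,30],[0,0,0]],[[0,0,30],[0,0,0]]], "fingers": 0.2}}

```text
time: 56.03
eef_pos: [0.5833, -0.1995, 0.2239]
tcp_rot: [0.763, 0.647, -0.0, -0.001]
contact_force: [0.5, -0.3, 0.5]
opening: 0.597
finger_force: 0.0
```

Emit:
{"op": "step_arm", "data": {"increments": [[[0,40,0],[0,0,0]],[[0,40,0],[0,0,0]],[[0,40,0],[0,0,0]],[[0,40,0],[0,0,0]],[[0,40,0],[0,0,0]],[[0,40,0],[0,0,0]],[[0,40,0],[0,0,0]],[[0,0,0],[0,0,0]]]}}

```text
time: 56.7
eef_pos: [0.5833, 0.0865, 0.2244]
tcp_rot: [0.761, 0.649, 0.001, -0.001]
contact_force: [-0.5, 0.8, 0.1]
opening: 0.599
finger_force: 0.0
```

```bash
python3 look.py t28.npy
python3 - <<'E'
from h import *
t=np.load("t28.npy"); s=cams.read_camera("side")
a=cv2.resize(t[135:215,295:390],(420,354),interpolation=cv2.INTER_CUBIC);b=cv2.resize(s[185:315,265:390],(340,354),interpolation=cv2.INTER_CUBIC)
c=cv2.resize(t[110:270,140:360],(330,240)); d=cv2.resize(s[90:330,150:450],(430,240))
cv2.imwrite("pics/fin.png",cv2.convertScaleAbs(np.vstack([np.hstack([a,b]),np.hstack([c,d])])[:,:,::-1],alpha=1.3))
r=np.array([.5714,-.2737,-.1625+np.pi/2])
for z in(.142,.146,.149):
  for n,im in(("top",t),("side",s)):
    uv=proj(n,world(np.array([[-.1,-.02,.003],[-.1,.02,.003],[.1,.02,.003],[.1,-.02,.003]]),r,z)); print(n,z,uv.round(1).tolist())
E
```

```text
[0.5836 0.0836 0.2243] yaw -0.1584 56.75 [-0.8 -1.1  0. ]
top 0.142 [[378.6, 171.6], [376.8, 184.3], [312.9, 174.3], [314.8, 161.7]]
side 0.142 [[359.8, 260.7], [344.2, 265.6], [307.4, 208.7], [321.3, 204.9]]
top 0.146 [[379.0, 171.5], [377.1, 184.2], [313.1, 174.2], [315.0, 161.5]]
side 0.146 [[360.0, 259.5], [344.3, 264.4], [307.4, 207.6], [321.4, 203.8]]
top 0.149 [[379.2, 171.4], [377.4, 184.1], [313.2, 174.1], [315.1, 161.4]]
side 0.149 [[360.2, 258.7], [344.5, 263.6], [307.5, 206.7], [321.5, 202.9]]
```

View pics/fin.png

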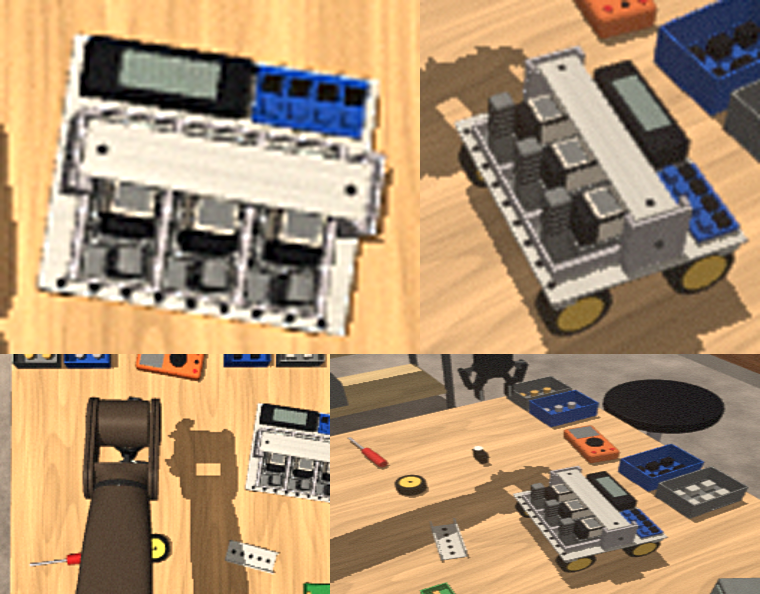

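The final picture shows the bar lying flat between the lips of both posts, corner to corner at (85,135) to (380,205) in the top crop. All three loaded sleds are seated under it with their handles to the front. The servo, wheel, driver, meter and channel show no sign of having moved, and the arm is clear.

```bash
python3 -c "
from plant import sign_off
print(sign_off())"
```

```text
the job is handed in; nothing more can be done
None
```

The job is handed in after about 57 s of robot time: all three packs are in sleds, the sleds are seated in the bays with handles to the front, and the keeper bar lies flat in both saddles; none of the bystanders appears to have moved.

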